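Clear the boot warmer, set up its drying tubes and turn up the heat

TASK

Get the boot warmer ready for wet boots: take the scraper off its peg and, while the tubes still hang, wipe all the bark chips off the plate into the trough at the tray's end with it, never pushing them with the gripper; then leave the scraper standing upright on the cork mat. Next lift every drying tube off its peg and stand it upright, centred on a vent of its own, and only when all stand there slide the heat carriage fully against the stop at the end away from the trough. Leave the bowl, key and shoehorn alone.

Things in the scene. Friction and masses are not known exactly. Their poses are not given: they have to be found in the camera images.
- tray: ribbed grey plastic boot warmer tray, fixed. Origin at bench height under its plate's middle; x away from the robot, y along its length. Plate: x -75 to 75 mm, y -160 to 170 mm, flat top at z = 50 mm, rims to z = 62 mm at x = +-75 and y = 170; at y = -160 it ends, without rim, in the trough. In front (x -81 to -138 mm, top z = 50 mm) a ledge with the heat slide
- vent0 (a point): centre of the round dark vent grille (72 mm across, flush) nearest the trough, on the plate's top
- vent1 (a point): the same for the middle vent, 100 mm further
- vent2 (a point): the same for the vent farthest from the trough
- trough (a point): centre of the floor of the open dirt trough at the plate's -y end (tray y -160 to -236 mm, x -75 to 75 mm, floor at z = 6 mm, walls to z = 62 mm)
- heat (a joint): heat slide: black carriage on the tray's front ledge, sliding along the tray's y; value in m, 0 at the stop at the trough end (lowest heat), 0.18 at the stop at the end away from the trough (full heat); it stays where it is left, friction about 1.5 N
- heat_grip (a point): on the carriage's upright fin (30 mm along the tray's x, 16 mm along its y, top 18 mm above this point, the carriage's base 24 mm below it, ledge 36 mm below it)
- rack: drying rack, fixed: walnut crossbar (360 mm along y, 36 mm high, middle at z = 240 mm) on posts at y = +-187 mm; four steel pegs, 8 mm thick, at y = -135, -45, 45, 135 mm, axis at z = 240 mm, pointing to the rack's -x, 115 mm long, the end bent up to 18 mm above the axis. Origin on the bench below the crossbar's front face
- peg0 (a point): point on the axis of the peg at the rack's y = -135 mm, 85 mm out from the crossbar, 30 mm short of the bent-up end; things hang here
- peg1 (a point): point on the axis of the peg at the rack's y = -45 mm, 85 mm out from the crossbar, 30 mm short of the bent-up end; things hang here
- peg2 (a point): point on the axis of the peg at the rack's y = 45 mm, 85 mm out from the crossbar, 30 mm short of the bent-up end; things hang here
- peg3 (a point): point on the axis of the peg at the rack's y = 135 mm, 85 mm out from the crossbar, 30 mm short of the bent-up end; things hang here
- scraper: scraper: wooden block with rubber lower edge, 130 mm long (its x), 30 mm thick (y), 50 mm high, with an upright steel loop on top from z = 50 to 100 mm, like the tubes' (outer 44 mm along y, 14 mm along x, opening 34 x 42 mm, through along x). Origin: centre of the underside, z up. Hangs on a peg by the loop at the start
- tube0: white plastic boot-drying tube, 150 mm tall: round foot 64 mm wide, 14 mm thick; stem 40 mm wide with small dark holes; on top, from z = 100 to 150 mm, an upright rectangular loop (outer 44 mm along its y, 14 mm along its x; opening 34 mm wide, 42 mm high, through along x). Origin: centre of the underside, z up. Hangs on a peg by the loop at the start. May be absent
- tube1: white plastic boot-drying tube, 150 mm tall: round foot 64 mm wide, 14 mm thick; stem 40 mm wide with small dark holes; on top, from z = 100 to 150 mm, an upright rectangular loop (outer 44 mm along its y, 14 mm along its x; opening 34 mm wide, 42 mm high, through along x). Origin: centre of the underside, z up. Hangs on a peg by the loop at the start. May be absent
- tube2: white plastic boot-drying tube, 150 mm tall: round foot 64 mm wide, 14 mm thick; stem 40 mm wide with small dark holes; on top, from z = 100 to 150 mm, an upright rectangular loop (outer 44 mm along its y, 14 mm along its x; opening 34 mm wide, 42 mm high, through along x). Origin: centre of the underside, z up. Hangs on a peg by the loop at the start. May be absent
- chip0: dark brown bark chip, loose, 30 x 42 x 13 mm (x, y, z), lying on the tray's plate at the start; origin: centre of its underside. May be absent
- chip1: dark brown bark chip, loose, 30 x 42 x 13 mm (x, y, z), lying on the tray's plate at the start; origin: centre of its underside. May be absent
- chip2: dark brown bark chip, loose, 30 x 42 x 13 mm (x, y, z), lying on the tray's plate at the start; origin: centre of its underside. May be absent
- chip3: dark brown bark chip, loose, 30 x 42 x 13 mm (x, y, z), lying on the tray's plate at the start; origin: centre of its underside. May be absent
- mat: cork mat on the bench, fixed, 170 mm (x) by 100 mm (y), 4 mm thick; origin: centre of its underside
- bowl: bystander: white porcelain trinket bowl, 100 mm across, 40 mm high; origin: centre of the underside
- key: bystander: brass key on a ring with a walnut fob, about 135 mm long, 10 mm high
- shoehorn: bystander: stainless steel shoehorn lying flat, about 220 mm long, 6 mm high
There are look-alikes about, which are no part of the job. What is shaped like the tube1 but blue, orange or yellow is not meant.

How it is judged:
On the way, in this order (a step that is already met when the one before it is completed fails the run):
1. the scraper is off its peg and down on the plate (z of scraper in the frame of tray below 0.062 m and x of scraper in the frame of tray between -0.07 and 0.07 m and y of scraper in the frame of tray between -0.2 and 0.17 m), for 0.1 s.
2. all bark chips lie in the trough, while the tubes still hang on the rack (y of chip0 in the frame of tray between -0.242 and -0.155 m and x of chip0 in the frame of tray between -0.08 and 0.08 m and z of each of chip0, chip1, chip2, chip3 in the frame of tray below 0.047 m and y of chip1 in the frame of tray between -0.242 and -0.155 m and x of chip1 in the frame of tray between -0.08 and 0.08 m and y of chip2 in the frame of tray between -0.242 and -0.155 m and x of chip2 in the frame of tray between -0.08 and 0.08 m and y of chip3 in the frame of tray between -0.242 and -0.155 m and x of chip3 in the frame of tray between -0.08 and 0.08 m and height (world z) of each of tube0, tube1, tube2 above 0.085 m), for 0.2 s.
3. the scraper stands released on the mat, while the tubes still hang on the rack (x of scraper in the frame of mat between -0.045 and 0.045 m and y of scraper in the frame of mat between -0.04 and 0.04 m and height (world z) of scraper below 0.012 m and angle between scraper's own z axis and vertical below 0.1 rad and linear speed of scraper below 0.03 m/s and height (world z) of each of tube0, tube1, tube2 above 0.085 m and contact force between the fingers and scraper below 0.2 N), for 0.2 s.
4. every tube stands upright on a vent ((horizontal distance between tube0 and vent0 below 0.015 m or horizontal distance between tube0 and vent1 below 0.015 m or horizontal distance between tube0 and vent2 below 0.015 m) and z of tube0 in the frame of tray between 0.044 and 0.056 m and angle between each of tube0, tube1, tube2's own z axis and vertical below 0.1 rad and linear speed of each of tube0, tube1, tube2 below 0.03 m/s and (horizontal distance between tube1 and vent0 below 0.015 m or horizontal distance between tube1 and vent1 below 0.015 m or horizontal distance between tube1 and vent2 below 0.015 m) and z of tube1 in the frame of tray between 0.044 and 0.056 m and (horizontal distance between tube2 and vent0 below 0.015 m or horizontal distance between tube2 and vent1 below 0.015 m or horizontal distance between tube2 and vent2 below 0.015 m) and z of tube2 in the frame of tray between 0.044 and 0.056 m), for 0.2 s.
5. the heat carriage is at the full-heat stop (value of joint heat above 0.172 m), for 0.2 s.
At the end, for the whole second after the job is handed in: All chips in the trough below the plate; each tube upright on the plate, within 15 mm of a vent's centre; the heat carriage within 8 mm of the full-heat stop; the scraper standing upright with its middle within 45 mm (along the mat) and 40 mm (across) of the mat's middle; all released and at rest (all of step 4 and y of chip0 in the frame of tray between -0.242 and -0.155 m and x of chip0 in the frame of tray between -0.08 and 0.08 m and z of each of chip0, chip1, chip2, chip3 in the frame of tray below 0.047 m and y of chip1 in the frame of tray between -0.242 and -0.155 m and x of chip1 in the frame of tray between -0.08 and 0.08 m and y of chip2 in the frame of tray between -0.242 and -0.155 m and x of chip2 in the frame of tray between -0.08 and 0.08 m and y of chip3 in the frame of tray between -0.242 and -0.155 m and x of chip3 in the frame of tray between -0.08 and 0.08 m and value of joint heat above 0.172 m and x of scraper in the frame of mat between -0.045 and 0.045 m and y of scraper in the frame of mat between -0.04 and 0.04 m and height (world z) of scraper below 0.012 m and angle between scraper's own z axis and vertical below 0.1 rad and linear speed of scraper below 0.03 m/s); the robot touches nothing.
It fails at once if a bark chip is pushed by the gripper or arm (contact force between any of the fingers, the arm and chip0 above 1 N or contact force between any of the fingers, the arm and chip1 above 1 N or contact force between any of the fingers, the arm and chip2 above 1 N or contact force between any of the fingers, the arm and chip3 above 1 N).
It fails at once if the bowl, key or shoehorn is disturbed (moved over 20 mm) (distance of any of bowl, key, shoehorn from where it was at the start of the episode above 0.02 m).
Of tube0, tube1, tube2 only 2 to 3 are there at a start; the rules pass over those that are not, and their reading is None.
Of chip0, chip1, chip2, chip3 only 2 to 4 are there at a start; the rules pass over those that are not, and their reading is None.
At some moment in a run one of chip0, chip1, chip2, chip3 may be knocked a few centimetres aside while the robot is not near it.
It also fails if it takes over 198 s, if anything falls off the work surface, if the arm or the gripper's body presses on something with over 40 N, if the wrist force passes 120 N, or if a joint passes its speed limit or range.

ROBOT

A 6-joint arm with a two-finger parallel gripper is mounted at the origin on the work surface. World frame = base frame: x ahead of the robot, y to its left, z up, the work surface at z = 0. Lengths are in m, angles in rad, forces in N, time in s.
With the tool pointing down it reaches from about 0.375 to 0.975 m from the base axis. Payload 3.8 kg.
Tool frame: the origin (TCP) lies at the centre of the arm's flange, where the gripper is bolted on; the fingertips stand 173 mm ahead of it and the grasp point (between the pads) lies 155 mm ahead of it (bot.tip_reach is the distance from the TCP to the fingertips, in m); z points along the fingers, y is the line along which they close (so a half turn about z gives the same grasp; the last joint's range is limited). The gripper opens to 85 mm and grips with 20 to 120 N. Pads are 22 mm wide; open, the fingers measure 114 mm over their backs; the gripper's body (76 mm by 85 mm) begins 54 mm behind the grasp point. The pads swing forward as they close: fully open they stand 13 mm farther back than shut.
Start: joints at [1.241, 0.264, 1.604, -0, 1.274, -0.037], TCP at [0.195, 0.646, 0.405] pointing down, gripper open.
Joint ranges: [-2.63, 2.63], [-0.94, 2.18], [0.31, 2.57], [-1.31, 4.45], [0, 2.66], [-2.55, 2.55]. Speed limits (rad/s): [2.57, 2.57, 3.14, 3.14, 3.14, 3.14].

INTERFACE

Orientations are given as a rotation vector (axis times angle).
In Python, from workcell import bot gives the robot as it stands.
- The arm moves only by the tool drive_tool, never from a script. Its arguments are lists of equal length, an entry for each row: "claw": the finger opening in mm, from 0 to 85.4; "slide": the shift along the world's x, y, z each as a share of 0.5 m, from -1 to 1, a list of three; "yaw": the turn about the world's z as a share of 180 degrees, from -1 to 1. A call has 1 to 8 rows; each row is the pose to reach, as a shift and turn from the pose commanded when the call began, turning the shorter way round; what a row does not reach only later rows make up. A row lasts 1/12 s, in which the tool goes at most 41.7 mm and 7.16 degrees, less where a joint would pass 70% of its speed; a pose out of reach is approached as far as the arm can. A call with a number of a shift or a turn outside -1 to 1 is refused whole. A call with a gripper value outside its range is refused whole. The fingers move at their own pace and stop on an object; "newtons" is the grip in N (left out, the last holds). Time passes only in rows, so rows that repeat a pose let the fingers close. It gives the time, the measured TCP pose, the force, the opening and the grip force at its end, in the units of the state.
- bot.read_state(): the state, without advancing time (a new reading comes with each control period).
- bot.read_camera(name): name is "scene" or "top" or "wrist"; returns a dict with "color" (384x512x3 uint8, red, green, blue), "depth" (384x512 float32, m along the optical axis (not along the pixel's ray), 0 where there is no reading), "mtx" (3x3 intrinsics, pixels), "eye" and "rotation" of the camera in the world. Camera axes: x right, y up, looking along -z (the intrinsics and any distortion apply to the point x, -y, -z); pixel columns grow to the right and rows downward; lengths in m; the calibration is good to about 2 mm. A picture is of the moment at which its call begins.
- bot.finish_job(): hands the job in; it is judged then, once.
The state is a dict: "time": time; "q": joint angles; "joint_vel": joint speeds; "joint_torque": joint torques, N m; "tool_pos": TCP position; "tcp_rot": TCP orientation; "wrist_force": force on the tool from outside, world axes, zero at the start; "torque": the same for the moment, N m; "width": opening from 0.0 (shut) to 1.0 (fully open); "grip_force": force on a finger pad.
Only numpy, scipy, OpenCV 4.12 (cv2) and the standard library are available. Lean on these libraries where they do the work, as an engineer would, in place of code of your own. Each camera call takes 0.05 s, during which the arm holds its last target. There are 200 camera calls.

## Working session

There is one attempt and no reset: what is moved stays moved. The work goes in short steps, Python scripts to look and compute and a tool call to move; the robot and the scene stay as the last step left them, time stands still between calls to the robot, and variables do not carry over. Pictures are saved under pics/ and viewed, at most 14 in all, crops included, and the job is handed in when it is done.

Besides the shell and the picture viewer there is one more tool, called after ">>>" as name([rows], argument=value, ...), one row to a line, values as JSON. drive_tool: Moves the arm, as the interface text tells. Shift numbers are shares of 0.5 m and turn numbers shares of 180 degrees, none past 1 either way. Its arguments: {"type":"object","properties":{"claw":{"type":"array","items":{"type":"number"}},"slide":{"type":"array","items":{"type":"array","items":{"type":"number"}}},"yaw":{"type":"array","items":{"type":"number"}},"newtons":{"type":"number"}},"required":["claw","slide","yaw"]}

```bash
ls; mkdir -p pics; cat > h.py <<'E'
import numpy as np, cv2
from workcell import bot
def pts(c):
    d=c["depth"].astype(float); K=np.array(c["mtx"]); v,u=np.mgrid[:d.shape[0],:d.shape[1]]
    p=np.stack([(u-K[0,2])/K[0,0]*d,-(v-K[1,2])/K[1,1]*d,-d],-1)
    return p@np.array(c["rotation"]).T+np.array(c["eye"])
def save(c,n): cv2.imwrite(f"pics/{n}.png",c["color"][:,:,::-1])
E
python3 - <<'E'
from h import *
import pickle
for n in ["scene","top"]:
    c=bot.read_camera(n); save(c,n+"0"); pickle.dump(c,open(n+".pkl","wb")); print(n,c["eye"],np.round(c["rotation"],3).tolist(),np.round(c["mtx"],1).tolist(),c.keys(),(c["depth"]>0).mean())
print(bot.read_state())
E
```

```text
pics
scene [ 1.1963012  -0.64943883  0.78680988] [0.94, 0.343, 0.598] [[348.3, 0.0, 251.8], [0.0, 348.3, 188.4], [0.0, 0.0, 1.0]] dict_keys(['color', 'depth', 'mtx', 'eye', 'rotation']) 0.9962972005208334
top [0.27708765 0.13723713 1.57866096] [0.155, -0.172, -1.645] [[387.3, 0.0, 253.6], [0.0, 387.3, 186.1], [0.0, 0.0, 1.0]] dict_keys(['color', 'depth', 'mtx', 'eye', 'rotation']) 0.9960479736328125
{'time': 0.1, 'q': array([ 1.24112723e+00,  2.64699489e-01,  1.60527450e+00,  1.61918271e-05,
        1.27371468e+00, -3.69118989e-02]), 'joint_vel': array([ 1.44895531e-04, -2.15040676e-03, -3.60776795e-03,  9.95927173e-04,
       -5.66382258e-05,  1.04896736e-03]), 'joint_torque': array([-6.16287275e-05, -5.16698205e+01, -3.68590271e+01, -3.04242178e-05,
        6.16862235e-03,  1.38608144e-05]), 'tool_pos': array([0.19470354, 0.6459747 , 0.40345154]), 'tcp_rot': array([-0.45817067, -3.1076    ,  0.00323242]), 'wrist_force': array([ 0.33229284, -0.84830743, -0.24290572]), 'torque': array([ 0.04101474,  0.02059363, -0.01593089]), 'grip_force': 0.0, 'width': 1.0032715052734085}
```

View pics/scene0.png

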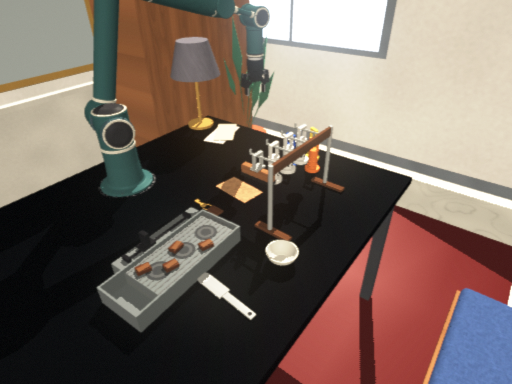

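View pics/top0.png

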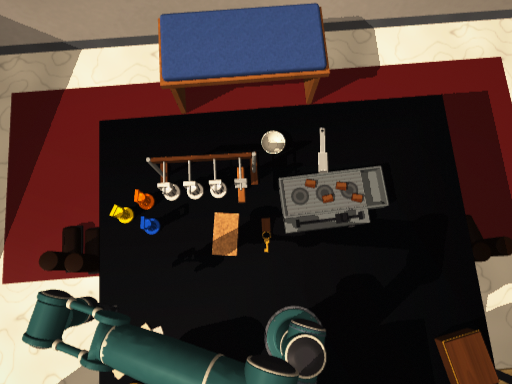

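The scene has four chips on the plate (top view ~(310,183),(341,185),(327,198),(358,198)). Three white tubes hang on pegs 1–3, and the scraper is at (241,180). The mat is at (226,233), the key at (266,235) and the trough at the right end of the tray.

```bash
cat >> h.py <<'E'
from scipy.spatial.transform import Rotation as R
def pts(c):
    d=c["depth"].astype(float); K=np.array(c["mtx"]); v,u=np.mgrid[:d.shape[0],:d.shape[1]]
    p=np.stack([(u-K[0,2])/K[0,0]*d,-(v-K[1,2])/K[1,1]*d,-d],-1)
    return R.from_rotvec(c["rotation"]).apply(p.reshape(-1,3)).reshape(p.shape)+np.array(c["eye"])
def rect(p): 
    (c,s,a)=cv2.minAreaRect((p[:,:2]*1000).astype(np.float32)); return np.round(c,1),np.round(s,1),round(a,2)
def comps(m,mn=8):
    n,l,st,_=cv2.connectedComponentsWithStats(m.astype(np.uint8)); return [l==i for i in range(1,n) if st[i,4]>=mn]
E
python3 - <<'E'
from h import *
import pickle
c=pickle.load(open("top.pkl","rb")); p=pts(c); hsv=cv2.cvtColor(c["color"],cv2.COLOR_RGB2HSV); z=p[...,2]
print("bench z",np.median(z[250:300,340:440]))
roi=np.zeros(z.shape,bool); roi[120:270,100:420]=1
def show(name,m,mn=8):
    for k in comps(m&roi,mn):
        q=p[k]; v,u=np.nonzero(k); print(name,k.sum(),"px",u.mean().round(),v.mean().round(),rect(q),"z",np.round(np.percentile(q[:,2],[5,50,95])*1000),"rgb",np.median(c["color"][k],0))
show("z42-72",(z>.04)&(z<.075),40)
show("z55-70",(z>.056)&(z<.068),40)
br=(hsv[...,0]<18)&(hsv[...,1]>110)&(hsv[...,2]>60)
show("brown",br,12)
show("bar",(z>.235)&(z<.29),5)
show("white z>.15",(z>.14),5)
im=cv2.resize(c["color"][135:265,130:400],None,fx=2.9,fy=2.9,interpolation=cv2.INTER_CUBIC); cv2.imwrite("pics/topc.png",im[:,:,::-1])
s=pickle.load(open("scene.pkl","rb")); im=cv2.resize(s["color"][110:330,90:340],None,fx=2.7,fy=2.7,interpolation=cv2.INTER_CUBIC); cv2.imwrite("pics/scenec.png",im[:,:,::-1])
E
```

```text
bench z 0.000726925769120812
z42-72 4776 px 326.0 200.0 (array([ 514.7, -208.3]), array([223.9, 421.3]), 2.54) z [45. 52. 65.] rgb [106.  97.  87.]
z55-70 249 px 359.0 198.0 (array([ 544.5, -248.7]), array([162.7, 336.4]), 3.65) z [57. 62. 67.] rgb [107. 103.  92.]
z55-70 89 px 338.0 172.0 (array([ 622.5, -238. ]), array([ 10.7, 198.2]), 2.38) z [57. 62. 67.] rgb [104. 101.  90.]
z55-70 146 px 288.0 196.0 (array([536.5, -55.3]), array([166.6, 117.3]), 2.47) z [57. 62. 67.] rgb [110. 104.  94.]
z55-70 74 px 310.0 184.0 (array([ 583.7, -121. ]), array([46.2, 32.8]), 68.78) z [57. 63. 67.] rgb [110.   60.5  27.5]
z55-70 71 px 340.0 186.0 (array([ 565.6, -238.5]), array([49.2, 40.2]), 70.64) z [57. 63. 67.] rgb [103.  56.  26.]
z55-70 80 px 356.0 198.0 (array([ 518.5, -296.8]), array([46.8, 39.3]), 68.63) z [57. 64. 67.] rgb [103.5  61.   25. ]
z55-70 66 px 327.0 199.0 (array([ 521.2, -181. ]), array([34.4, 42.6]), 3.6) z [58. 63. 68.] rgb [104.  53.  26.]
z55-70 62 px 340.0 219.0 (array([ 437., -227.]), array([36.1, 52.2]), 0.79) z [56. 61. 66.] rgb [28.  26.  25.5]
brown 438 px 200.0 1
[... 1740 characters left out ...]
([418.2,  67.3]), array([21.6, 18.1]), 73.37) z [-1.  8. 14.] rgb [67.5 42.  15. ]
bar 1054 px 201.0 167.0 (array([613.6, 291.2]), array([386.8, 133.9]), 88.53) z [239. 252. 261.] rgb [112.   60.   45.5]
white z>.15 1695 px 205.0 173.0 (array([496.5, 308. ]), array([385.8, 400.3]), 83.95) z [165. 244. 261.] rgb [115.  84.  52.]
white z>.15 49 px 136.0 195.0 (array([422.1, 356.2]), array([523.6,  41.6]), 51.94) z [144. 149. 155.] rgb [248. 114.   0.]
white z>.15 50 px 113.0 211.0 (array([524.6, 637.3]), array([14.9, 42.7]), 62.92) z [144. 149. 154.] rgb [233. 190.   0.]
white z>.15 50 px 142.0 223.0 (array([471.1, 531.5]), array([15.3, 41.2]), 86.39) z [144. 149. 153.] rgb [ 24.   84.  191.5]
```

View pics/topc.png

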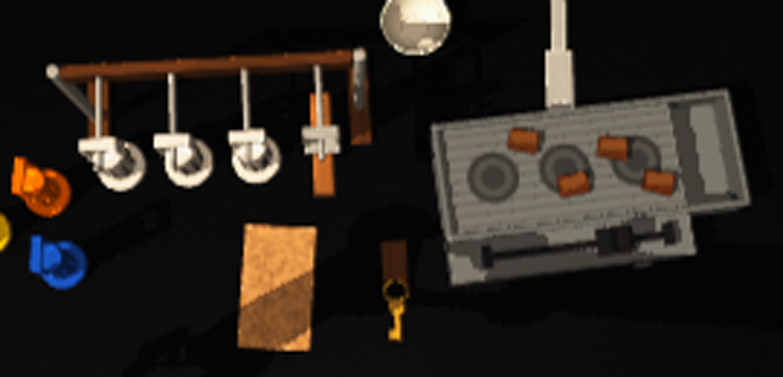

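View pics/scenec.png

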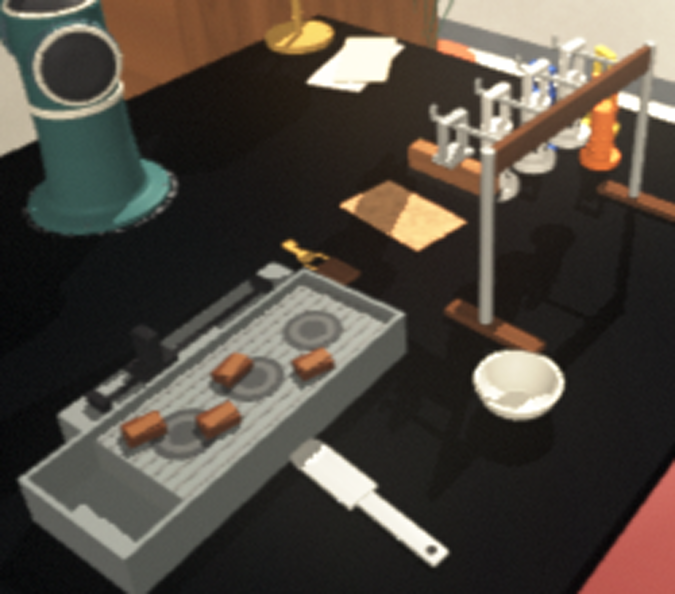

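The tray's trough is to the right in the top crop, the vents are at crop (493,177),(565,168),(635,160), and the carriage is around (615,240). The scraper hangs at crop (321,140). Next I refine these by casting rays onto known planes.

```bash
cat >> h.py <<'E'
def ray(c,uv,z):
    K=np.array(c["mtx"]); uv=np.atleast_2d(uv).astype(float)
    d=np.stack([(uv[:,0]-K[0,2])/K[0,0],-(uv[:,1]-K[1,2])/K[1,1],-np.ones(len(uv))],-1)
    d=R.from_rotvec(c["rotation"]).apply(d); e=np.array(c["eye"]); return e+d*((z-e[2])/d[:,2])[:,None]
def maskpts(c,m,z): v,u=np.nonzero(m); return ray(c,np.stack([u,v],-1),z)
def st():
    s=bot.read_state(); Rm=R.from_rotvec(s["tcp_rot"]).as_matrix(); y=Rm[:,1]
    return dict(t=round(s["time"],2),tcp=np.round(s["tool_pos"]*1000,1),grasp=np.round((s["tool_pos"]+.155*Rm[:,2])*1000,1),closedir=round(np.degrees(np.arctan2(y[1],y[0]))%180,2),zax=np.round(Rm[:,2],3),F=np.round(s["wrist_force"],1),w=round(s["width"]*85.4,1),gf=round(s["grip_force"],1),q=np.round(s["q"],2))
E
python3 - <<'E'
from h import *
import pickle
c=pickle.load(open("top.pkl","rb")); p=pts(c); hsv=cv2.cvtColor(c["color"],cv2.COLOR_RGB2HSV); z=p[...,2]
sub=lambda u0,u1,v0,v1:(lambda m:(m.__setitem__((slice(v0,v1),slice(u0,u1)),True),m)[1])(np.zeros(z.shape,bool))
br=(hsv[...,0]<18)&(hsv[...,1]>110)&(hsv[...,2]>60)
# crossbar top z .258
q=maskpts(c,(z>.245)&(z<.275)&(hsv[...,1]>110)&sub(140,262,140,172),.258); print("bar",rect(q))
f=np.polyfit(q[:,1],q[:,0],1); print("bar slope deg",np.degrees(np.arctan(-f[0])))
sc=(z>.175)&(z<.21)&(hsv[...,1]>100)&sub(230,252,160,215); q=maskpts(c,sc,.198); print("scraper top",rect(q))
# loops: white, z>.235
g=(z>.22)&(z<.275)&(hsv[...,1]<90)&sub(145,252,165,205)
for k in comps(g,10): 
    v,u=np.nonzero(k); print("loop/peg",k.sum(),(u.min(),u.max(),v.min(),v.max()))
mt=br&(z<.02)&sub(205,246,205,265); mt=max(comps(cv2.morphologyEx(mt.astype(np.uint8),cv2.MORPH_OPEN,np.ones((3,3)))),key=lambda k:k.sum()); print("mat",rect(maskpts(c,mt,.004)))
# tray
t=(z>.04)&(z<.08)&sub(270,395,155,240); t=max(comps(t),key=lambda k:k.sum()); 
cn=cv2.approxPolyDP(cv2.findContours(t.astype(np.uint8),0,2)[0][0],3,True)[:,0]; print("tray poly",[(tuple(a),np.round(ray(c,a,.062)[0,:2]*1000,0).tolist()) for a in cn])
G=cv2.resize(c["color"],None,fx=8,fy=8,interpolation=cv2.INTER_CUBIC); gr=cv2.GaussianBlur(cv2.cvtColor(G,cv2.COLOR_RGB2GRAY),(0,0),4)
roi=gr[160*8:225*8,280*8:375*8]
h=cv2.HoughCircles(roi,cv2.HOUGH_GRADIENT,1,100,param1=40,param2=12,minRadius=60,maxRadius=84)
if h is not None:
  for x,y,r in h[0][:8]: u,v=280+(x+.5)/8-.5,160+(y+.5)/8-.5; print("circ",round(u,1),round(v,1),r/8,np.round(ray(c,(u,v),.05)[0,:2]*1000,1))
w=bot.read_camera("wrist"); s=bot.read_state(); Rt=R.from_rotvec(s["tcp_rot"])
print("wrist cam in tool",Rt.inv().apply(w["eye"]-s["tool_pos"]),np.round((Rt.inv()*R.from_rotvec(w["rotation"])).as_matrix(),2).tolist(),w["mtx"][0]); print(st())
E
```

```text
bar (array([670.9, 289.2]), array([357.5,  17.3]), 88.77)
bar slope deg -1.3575073071187396
scraper top (array([574.6, 157.2]), array([ 26.2, 130.9]), 89.03)
loop/peg 118 (np.int64(157), np.int64(171), np.int64(165), np.int64(194))
loop/peg 125 (np.int64(183), np.int64(196), np.int64(165), np.int64(193))
loop/peg 109 (np.int64(209), np.int64(221), np.int64(165), np.int64(191))
loop/peg 96 (np.int64(234), np.int64(246), np.int64(165), np.int64(189))
mat (array([419.6, 236.7]), array([102. , 173.3]), 83.72)
tray poly [((np.int32(380), np.int32(166)), [635.0, -410.0]), ((np.int32(278), np.int32(179)), [614.0, 7.0]), ((np.int32(286), np.int32(232)), [400.0, -4.0]), ((np.int32(369), np.int32(222)), [413.0, -333.0]), ((np.int32(368), np.int32(208)), [468.0, -337.0]), ((np.int32(388), np.int32(205)), [474.0, -418.0])]
circ 299.5 195.9 8.925 [540.7 -73.5]
circ 348.1 190.6 9.625 [ 546.3 -270.9]
circ 324.0 191.9 8.125 [ 549.1 -173.4]
circ 325.6 162.8 8.15 [ 669.  -194.4]
circ 309.5 166.0 8.175 [ 660.6 -127.2]
wrist cam in tool [0.06574498 0.00069306 0.03107298] [[0.0, 0.97, 0.26], [1.0, -0.0, -0.0], [-0.0, 0.26, -0.97]] [306.42935159   0.         255.80586332]
{'t': 0.15, 'tcp': array([194.7, 646. , 403.6]), 'grasp': array([194.6, 645.8, 248.6]), 'closedir': np.float64(73.22), 'zax': array([-0.001, -0.002, -1.   ]), 'F': array([-0.4, -0.1,  0.6]), 'w': 85.4, 'gf': 0.0, 'q': array([ 1.24,  0.26,  1.61,  0.  ,  1.27, -0.04])}
```

>>> drive_tool([
  [0.36,-0.46,0.3],
  [0.36,-0.46,0.3],
  [0.36,-0.46,0.3],
  [0.36,-0.46,0.3],
  [0.36,-0.46,0.3],
  [0.36,-0.46,0.3],
  [0.36,-0.46,0.3],
  [0.36,-0.46,0.3],
], claw=[70,70,70,70,70,70,70,70], yaw=[0.086,0.086,0.086,0.086,0.086,0.086,0.086,0.086], newtons=60)

```text
time: 0.82
tool_pos: [0.3757, 0.4143, 0.5559]
tcp_rot: [0.036, 3.141, 0.0]
wrist_force: [0.0, 0.6, -0.4]
width: 0.819
grip_force: 0.0
```

>>> drive_tool([
  [0.4,-0.52,0],
  [0.4,-0.52,0],
  [0.4,-0.52,0],
  [0.4,-0.52,0],
  [0.4,-0.52,0],
  [0.4,-0.52,0],
  [0.4,-0.52,0],
  [0.4,-0.52,0],
], claw=[70,70,70,70,70,70,70,70], yaw=[0,0,0,0,0,0,0,0])

```text
time: 1.48
tool_pos: [0.5759, 0.1538, 0.5543]
tcp_rot: [-0.037, -3.141, 0.001]
wrist_force: [-0.4, 0.4, -0.6]
width: 0.813
grip_force: 0.0
```

```bash
python3 - <<'E'
from h import *
import pickle
c=bot.read_camera("wrist"); save(c,"w1"); pickle.dump(c,open("w1.pkl","wb")); print(st())
E
```

```text
{'t': 1.53, 'tcp': array([579. , 149.5, 553.6]), 'grasp': array([579.3, 148.6, 398.6]), 'closedir': np.float64(88.42), 'zax': array([ 0.002, -0.006, -1.   ]), 'F': array([ 3.6, -2.1, -0.2]), 'w': 70.1, 'gf': 0.0, 'q': array([ 0.21,  0.06,  1.57, -0.01,  1.51, -1.33])}
```

View pics/w1.png

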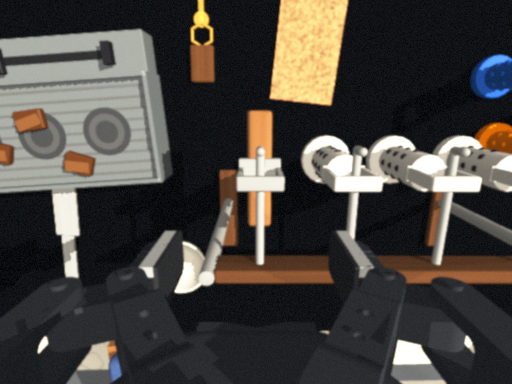

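>>> drive_tool([
  [0,0,0],
], claw=[70,70,70,70,70,70,70,70,70], yaw=[0])

```text
$.slide: bad value
```

The wrist view shows the scraper loop at (260,175), tube loops at (356,180),(450,183), the key at (202,60), the mat at (310,50) and the tray at left. I measure here, then hop over the tray for a close look.

```bash
python3 - <<'E'
from h import *
import pickle
c=pickle.load(open("w1.pkl","rb")); p=pts(c); z=p[...,2]; hsv=cv2.cvtColor(c["color"],cv2.COLOR_RGB2HSV)
m=(z>.225)&(z<.27)&(hsv[...,1]<90); m[230:]=0
for k in comps(m,60):
    v,u=np.nonzero(k)
    kk=cv2.morphologyEx(k.astype(np.uint8),cv2.MORPH_OPEN,np.ones((9,13)))>0
    print("blob",(u.min(),u.max(),v.min(),v.max()),"loop top",rect(maskpts(c,kk,.248)) if kk.sum() else None, "z",np.median(z[kk]) if kk.sum() else 0)
m=(z>.175)&(z<.215)&(hsv[...,1]>100); m[:,:230]=0;m[:,300:]=0
print("scr",rect(maskpts(c,m,.198)))
m=(z>.235)&(z<.275)&(hsv[...,1]>80); m[:240]=0;m[295:]=0; q=maskpts(c,m,.258); print("bar",rect(q),np.degrees(np.arctan(np.polyfit(q[:,1],q[:,0],1)[0])))
m=(abs(hsv[...,0].astype(int)-14)<8)&(hsv[...,1]>90)&(z<.02); m[:,:265]=0;m[:,360:]=0;m[110:]=0; print("mat part",rect(maskpts(c,m,.004)))
E
```

```text
blob (np.int64(236), np.int64(283), np.int64(146), np.int64(229)) loop top (array([577.5, 158.2]), array([43.6, 13.3]), 88.67) z 0.2515784044633117
blob (np.int64(327), np.int64(381), np.int64(146), np.int64(229)) loop top (array([579.5, 246.2]), array([48.2, 13.3]), 88.67) z 0.2515536036306594
blob (np.int64(417), np.int64(480), np.int64(146), np.int64(229)) loop top (array([581.1, 333.4]), array([57. , 16.2]), 88.67) z 0.25127600346023715
scr (array([575.5, 158.1]), array([ 25.3, 126.2]), 88.57)
bar (array([655. , 257.2]), array([289.2,  43.3]), 88.67) 1.1051719567936047
mat part (array([434.4, 235.9]), array([109.1, 170.2]), 83.01)
```

>>> drive_tool([
  [-0.08,-0.64,0],
  [-0.08,-0.64,0],
  [-0.08,-0.64,0],
  [-0.08,-0.64,0],
  [-0.08,-0.64,0],
  [-0.08,-0.64,0],
  [-0.08,-0.64,0],
  [-0.08,-0.64,0],
], claw=[70,70,70,70,70,70,70,70], yaw=[0,0,0,0,0,0,0,0])

```text
time: 2.2
tool_pos: [0.5338, -0.1664, 0.5544]
tcp_rot: [-0.038, -3.141, 0.001]
wrist_force: [1.2, 0.6, 0.0]
width: 0.817
grip_force: 0.0
```

>>> drive_tool([
  [0,0,0],
  [0,0,0],
  [0,0,0],
  [0,0,0],
], claw=[70,70,70,70], yaw=[0,0,0,0])

```text
time: 2.53
tool_pos: [0.535, -0.1626, 0.5545]
tcp_rot: [-0.034, -3.141, -0.001]
wrist_force: [-0.2, 0.5, 0.3]
width: 0.814
grip_force: 0.0
```

```bash
python3 - <<'E'
from h import *
import pickle
c=bot.read_camera("wrist"); save(c,"w2"); pickle.dump(c,open("w2.pkl","wb")); print(st())
E
```

```text
{'t': 2.58, 'tcp': array([ 535.1, -162.4,  554.6]), 'grasp': array([ 535.1, -162.3,  399.6]), 'closedir': np.float64(88.81), 'zax': array([-0.,  0., -1.]), 'F': array([ 0.1,  0.5, -0.3]), 'w': 70.0, 'gf': 0.0, 'q': array([-0.34, -0.01,  1.64,  0.  ,  1.51, -1.89])}
```

View pics/w2.png

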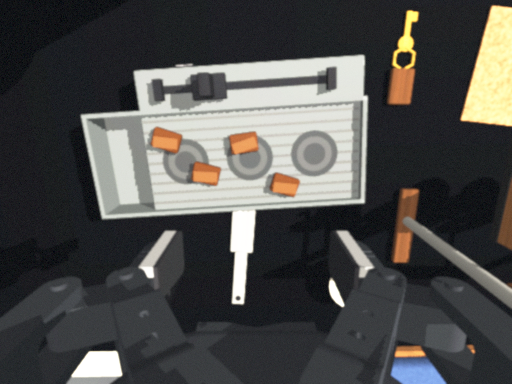

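The wrist view shows vents at about (315,153),(250,156),(186,161), chips at (166,139),(206,174),(244,143),(285,185), the carriage fin at (208,86) and the trough at left.

```bash
cat >> h.py <<'E'
def vents(c,uv,win=40,sc=6):
    out=[]
    g=cv2.cvtColor(c["color"],cv2.COLOR_RGB2GRAY); ring=[]
    for u,v in uv:
        o=ray(c,(u,v),.05)[0,:2]
        # rectify patch 120mm, 0.5mm/px
        s=np.arange(-60,60,.5)/1000; X,Y=np.meshgrid(o[0]+s,o[1]+s,indexing="ij")
        P=np.stack([X,Y,np.full_like(X,.05)],-1).reshape(-1,3)
        q=R.from_rotvec(c["rotation"]).inv().apply(P-np.array(c["eye"])); K=np.array(c["mtx"])
        mu=(K[0,0]*q[:,0]/-q[:,2]+K[0,2]).astype(np.float32).reshape(X.shape); mv=(K[1,1]*-q[:,1]/-q[:,2]+K[1,2]).astype(np.float32).reshape(X.shape)
        im=cv2.GaussianBlur(cv2.remap(g,mu,mv,cv2.INTER_CUBIC),(0,0),3)
        h=cv2.HoughCircles(im,cv2.HOUGH_GRADIENT,1,300,param1=30,param2=8,minRadius=64,maxRadius=78)
        if h is None: out.append(None); continue
        y,x,r=h[0][0][1],h[0][0][0],h[0][0][2]
        out.append((np.round((o+np.array([y,x])*.0005-.06)*1000,1),r/2))
    return out
E
python3 - <<'E'
from h import *
import pickle
c=pickle.load(open("w2.pkl","rb")); p=pts(c); z=p[...,2]; hsv=cv2.cvtColor(c["color"],cv2.COLOR_RGB2HSV)
print(vents(c,[(186,161),(250,156),(315,153)]))
t=pickle.load(open("top.pkl","rb")); print("top",vents(t,[(349,190),(324.5,193),(300,195.5)]))
tr=(z>.035)&(z<.08); tr[235:]=0
k=max(comps(tr),key=lambda k:k.sum())
cn=cv2.approxPolyDP(cv2.findContours(k.astype(np.uint8),0,1)[0][0],4,True)[:,0]; print([(a.tolist(),np.round(ray(c,a,.062)[0,:2]*1000,1).tolist()) for a in cn])
# far-rim outer edge line (bottom of region) & near rim
pr=[(u,np.nonzero(k[:,u])[0].max()) for u in range(110,360,5) if not 225<u<262]; q=ray(c,pr,.062); f=np.polyfit(q[:,1],q[:,0],1); print("far edge x at y=-.17",np.polyval(f,-.17),"yaw",np.degrees(np.arctan(-f[0])))
O=None
br=(hsv[...,0]<18)&(hsv[...,1]>130)&(hsv[...,2]>60)&(z>.04)&(z<.08); br[235:]=0
for kk in comps(br,60): print("chip",rect(maskpts(c,kk,.063)))
f=(z>.072)&(z<.12); f[130:]=0
for kk in comps(f,20): print("fin?",rect(p[kk]),np.median(p[kk],0))
m=(hsv[...,0]<25)&(hsv[...,1]>90)&(z<.02); m[:,:460]=0; m[130:]=0; print("mat part",rect(maskpts(c,m,.004)))
E
```

```text
[(array([ 547.8, -271.4]), np.float32(35.9)), (array([ 543.1, -171.9]), np.float32(35.85)), (array([539. , -71.5]), np.float32(35.45))]
top [(array([ 549.4, -274.5]), np.float32(35.95)), (array([ 545.1, -174.2]), np.float32(35.9)), (array([540.4, -74.9]), np.float32(35.9))]
[([363, 55], [401.1, -8.5]), ([133, 71], [415.3, -332.0]), ([138, 111], [470.1, -331.5]), ([81, 115], [474.0, -415.5]), ([102, 218], [634.0, -408.8]), ([363, 202], [616.2, 6.4])]
far edge x at y=-.17 0.6232899825533835 yaw 2.448841147555861
chip (array([ 512.8, -294.6]), array([40.6, 28.8]), 70.05)
chip (array([ 519.3, -179.2]), array([27.9, 40. ]), 6.28)
chip (array([ 564.7, -239.3]), array([39.9, 29.9]), 76.0)
chip (array([ 585.2, -118.2]), array([39.7, 28.8]), 72.62)
fin? (array([ 437.6, -227.6]), array([30. , 16.2]), 2.75) [ 0.43788293 -0.22560177  0.10332003]
mat part (array([421.8, 206. ]), array([190. ,  82.7]), 10.92)
```

>>> drive_tool([
  [0.085,0.641,0],
  [0.085,0.641,0],
  [0.085,0.641,0],
  [0.085,0.641,0],
  [0.085,0.641,0],
  [0.085,0.641,0],
  [0.085,0.641,0],
  [0.085,0.641,0],
], claw=[70,70,70,70,70,70,70,70], yaw=[0,0,0,0,0,0,0,0])

```text
time: 3.25
tool_pos: [0.5765, 0.1615, 0.5548]
tcp_rot: [0.029, 3.141, 0.002]
wrist_force: [-0.4, -0.6, -0.1]
width: 0.817
grip_force: 0.0
```

>>> drive_tool([
  [0,0,0],
  [0,0,0],
  [0,0,-0.06],
  [0,0,-0.12],
  [0,0,-0.18],
  [0,0,-0.2],
  [0,0,-0.2],
  [0,0,-0.2],
], claw=[70,70,70,70,70,70,70,70], yaw=[0,0,0,0,0,0,0,0])

```text
time: 3.92
tool_pos: [0.5773, 0.1563, 0.4551]
tcp_rot: [-0.036, -3.141, 0.001]
wrist_force: [0.6, -0.0, 0.6]
width: 0.815
grip_force: 0.0
```

```bash
python3 - <<'E'
from h import *
print(st()); c=bot.read_camera("wrist"); save(c,"w3")
p=pts(c); z=p[...,2]; hsv=cv2.cvtColor(c["color"],cv2.COLOR_RGB2HSV)
m=(z>.225)&(z<.27)&(hsv[...,1]<90)
for k in comps(m,60):
    v,u=np.nonzero(k); kk=cv2.morphologyEx(k.astype(np.uint8),cv2.MORPH_OPEN,np.ones((13,19)))>0
    print("blob",(u.min(),u.max(),v.min(),v.max()),rect(maskpts(c,kk,.248)) if kk.sum() else None)
E
```

```text
{'t': 3.92, 'tcp': array([577.3, 156.3, 455.1]), 'grasp': array([577.3, 156.2, 300.1]), 'closedir': np.float64(88.68), 'zax': array([-0., -0., -1.]), 'F': array([ 0.6, -0. ,  0.6]), 'w': 69.6, 'gf': 0.0, 'q': array([ 0.22,  0.09,  1.71, -0.  ,  1.34, -1.32])}
blob (np.int64(221), np.int64(293), np.int64(163), np.int64(326)) (array([577.6, 155.8]), array([38.9, 14.9]), 88.69)
blob (np.int64(356), np.int64(443), np.int64(163), np.int64(270)) (array([567.1, 244.3]), array([48.9, 40.1]), 88.69)
blob (np.int64(486), np.int64(511), np.int64(198), np.int64(228)) (array([577.7, 306.5]), array([15., 12.]), 9.88)
blob (np.int64(178), np.int64(199), np.int64(313), np.int64(333)) None
```

View pics/w3.png

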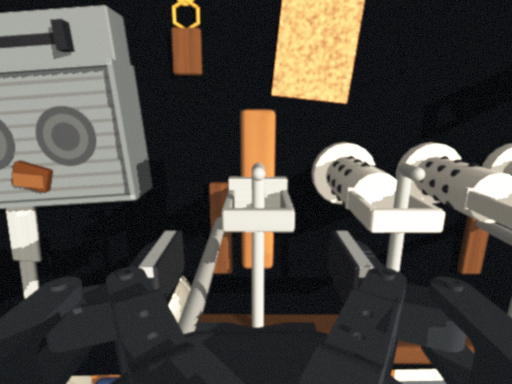

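The loop at (258,215) sits midway between the fingers. I descend and grip.

>>> drive_tool([
  [0,0.002,-0.05],
  [0,0.002,-0.1],
  [0,0.002,-0.14],
  [0,0.002,-0.14],
  [0,0.002,-0.14],
  [0,0.002,-0.14],
  [0,0.002,-0.14],
  [0,0.002,-0.14],
], claw=[70,70,70,70,30,30,30,30], yaw=[0,0,0,0,0,0,0,0], newtons=70)

```text
time: 4.63
tool_pos: [0.5784, 0.158, 0.3881]
tcp_rot: [0.036, 3.136, 0.002]
wrist_force: [0.1, 0.8, 5.3]
width: 0.503
grip_force: 71.2
```

>>> drive_tool([
  [0,0,0],
  [0,0,0],
  [0,0,0],
  [0,0,0],
], claw=[30,30,30,30], yaw=[0,0,0,0])

```text
time: 4.97
tool_pos: [0.5784, 0.158, 0.388]
tcp_rot: [0.035, 3.136, 0.002]
wrist_force: [0.0, -0.4, 6.8]
width: 0.505
grip_force: 71.3
```

>>> drive_tool([
  [0,0,0.025],
  [0,0,0.054],
  [0,0,0.054],
  [-0.03,0,0.054],
  [-0.08,0.002,0.054],
  [-0.13,0.003,0.054],
  [-0.16,0.003,0.054],
  [-0.16,0.003,0.054],
], claw=[30,30,30,30,30,30,30,30], yaw=[0,0,0,0,0,0,0,0])

```text
time: 5.63
tool_pos: [0.4945, 0.1592, 0.4109]
tcp_rot: [-0.034, -3.138, 0.001]
wrist_force: [1.0, -0.3, -2.2]
width: 0.507
grip_force: 71.3
```

```bash
python3 - <<'E'
from h import *
print(st()); c=bot.read_camera("scene"); im=cv2.resize(c["color"][110:330,90:340],None,fx=2.7,fy=2.7,interpolation=cv2.INTER_CUBIC); cv2.imwrite("pics/s1.png",im[:,:,::-1])
E
```

```text
{'t': 5.63, 'tcp': array([494.5, 159.2, 410.9]), 'grasp': array([494. , 159.1, 255.9]), 'closedir': np.float64(88.75), 'zax': array([-0.003, -0.   , -1.   ]), 'F': array([ 1. , -0.3, -2.2]), 'w': 43.3, 'gf': 71.3, 'q': array([ 0.26, -0.03,  1.92,  0.  ,  1.26, -1.29])}
```

View pics/s1.png

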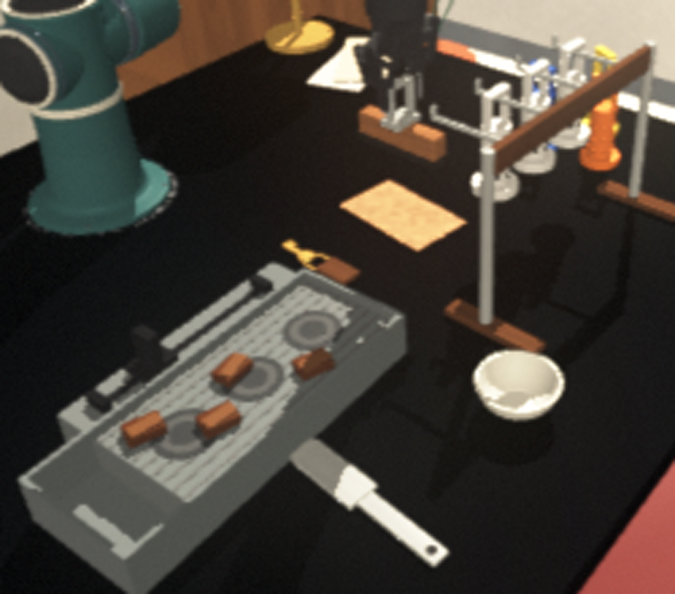

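The scraper hangs level in the gripper, off its peg. I carry it to the far end of the plate.

>>> drive_tool([
  [0.015,-0.06,0],
  [0.03,-0.13,0],
  [0.045,-0.2,0],
  [0.06,-0.27,0],
  [0.075,-0.35,0],
  [0.09,-0.434,0],
  [0.09,-0.434,0],
  [0.09,-0.434,0],
], claw=[30,30,30,30,30,30,30,30], yaw=[0.01,0.021,0.021,0.021,0.021,0.021,0.021,0.021])

```text
time: 6.35
tool_pos: [0.5434, -0.0605, 0.4114]
tcp_rot: [-0.061, 3.141, -0.0]
wrist_force: [0.5, 0.9, -2.6]
width: 0.505
grip_force: 72.9
```

>>> drive_tool([
  [0,0,-0.04],
  [0,0,-0.09],
  [0,0,-0.14],
  [0,0,-0.18],
  [0,0,-0.21],
  [0,0,-0.22],
  [0,0,-0.22],
  [0,0,-0.22],
], claw=[30,30,30,30,30,30,30,30], yaw=[0,0,0,0,0,0,0,0])

```text
time: 7.02
tool_pos: [0.5428, -0.0571, 0.3021]
tcp_rot: [-0.069, 3.14, 0.0]
wrist_force: [0.5, -0.4, -2.7]
width: 0.504
grip_force: 72.9
```

```bash
python3 - <<'E'
from h import *
print(st())
c=bot.read_camera("wrist"); save(c,"w4")
c=bot.read_camera("top"); p=pts(c); z=p[...,2]; hsv=cv2.cvtColor(c["color"],cv2.COLOR_RGB2HSV)
br=(hsv[...,0]<18)&(hsv[...,1]>110)&(hsv[...,2]>50)&(z>.045)&(z<.13); br[:,:275]=0; br[:,395:]=0; br[230:]=0
for k in comps(br,12): print(rect(maskpts(c,k,.063)),np.median(z[k]))
E
```

```text
{'t': 7.02, 'tcp': array([542.8, -57.1, 302.1]), 'grasp': array([542.9, -57.1, 147.1]), 'closedir': np.float64(92.53), 'zax': array([ 0.,  0., -1.]), 'F': array([ 0.5, -0.4, -2.7]), 'w': 43.1, 'gf': 72.9, 'q': array([-0.15,  0.11,  1.99,  0.  ,  1.05, -1.77])}
(array([ 567.2, -241.3]), array([40.9, 33.2]), 77.01) 0.06496941922940735
(array([ 515.1, -297.5]), array([43.2, 31.7]), 70.98) 0.06421380045136948
(array([ 520.1, -169.6]), array([19.9, 28.8]), 83.28) 0.0631013310454056
(array([519.7, -74.2]), array([29.9,  9.7]), 7.82) 0.10816598137051081
```

View pics/w4.png

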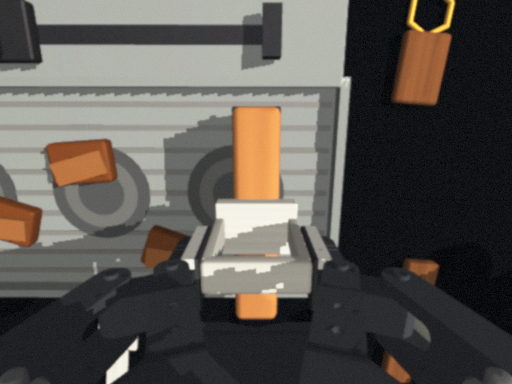

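All chips lie to the trough side of the scraper, at (85,160),(15,220),(165,247). I lower it to contact.

>>> drive_tool([
  [-0.006,0,-0.01],
  [-0.006,0,-0.018],
  [-0.006,0,-0.022],
  [-0.006,0,-0.025],
  [-0.006,0,-0.025],
  [-0.006,0,-0.025],
], claw=[30,30,30,30,30,30], yaw=[0,0,0,0,0,0])

```text
time: 7.62
tool_pos: [0.5393, -0.0578, 0.2891]
tcp_rot: [0.068, -3.141, -0.0]
wrist_force: [-0.2, -0.4, -2.5]
width: 0.504
grip_force: 72.9
```

>>> drive_tool([
  [0,0,-0.005],
  [0,0,-0.005],
  [0,0,-0.005],
], claw=[30,30,30], yaw=[0,0,0])

```text
time: 7.87
tool_pos: [0.5394, -0.0578, 0.2866]
tcp_rot: [-0.068, 3.141, 0.0]
wrist_force: [-0.1, 0.0, -1.9]
width: 0.5
grip_force: 73.0
```

>>> drive_tool([
  [0,0,-0.004],
  [0,0,-0.004],
  [0,0,-0.004],
], claw=[30,30,30], yaw=[0,0,0])

```text
time: 8.12
tool_pos: [0.5396, -0.0578, 0.2864]
tcp_rot: [-0.068, 3.14, -0.0]
wrist_force: [-4.3, -0.3, 6.9]
width: 0.506
grip_force: 74.0
```

>>> drive_tool([
  [0.001,-0.024,0],
  [0.002,-0.049,0],
  [0.003,-0.073,0],
  [0.004,-0.098,0],
  [0.005,-0.122,0],
  [0.006,-0.146,0],
  [0.0075,-0.171,0],
  [0.0085,-0.195,0],
], claw=[30,30,30,30,30,30,30,30], yaw=[0,0,0,0,0,0,0,0])

```text
time: 8.78
tool_pos: [0.5444, -0.1562, 0.2863]
tcp_rot: [-0.066, 3.138, 0.001]
wrist_force: [-0.1, 4.2, 6.4]
width: 0.507
grip_force: 74.0
```

>>> drive_tool([
  [0.001,-0.024,0],
  [0.002,-0.049,0],
  [0.003,-0.073,0],
  [0.004,-0.098,0],
  [0.005,-0.122,0],
  [0.006,-0.146,0],
  [0.0075,-0.171,0],
  [0.0085,-0.195,0],
], claw=[30,30,30,30,30,30,30,30], yaw=[0,0,0,0,0,0,0,0])

```text
time: 9.45
tool_pos: [0.5485, -0.2537, 0.2863]
tcp_rot: [-0.067, 3.138, 0.001]
wrist_force: [-0.8, 5.5, 7.5]
width: 0.504
grip_force: 74.2
```

```bash
python3 - <<'E'
from h import *
print(st())
c=bot.read_camera("wrist"); save(c,"w5")
E
```

```text
{'t': 9.45, 'tcp': array([ 548.5, -253.7,  286.3]), 'grasp': array([ 548.8, -253.6,  131.3]), 'closedir': np.float64(92.43), 'zax': array([ 0.002,  0.001, -1.   ]), 'F': array([-0.8,  5.5,  7.5]), 'w': 43.0, 'gf': 74.2, 'q': array([-0.47,  0.23,  1.87,  0.  ,  1.03, -2.09])}
```

View pics/w5.png

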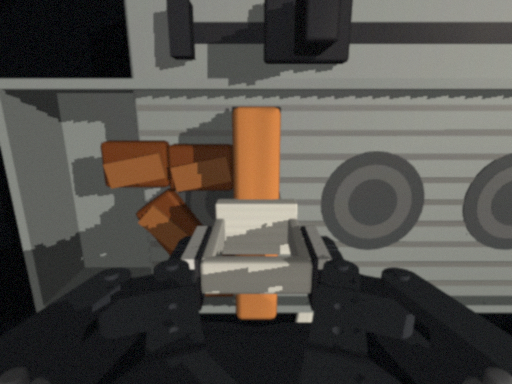

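Three chips lie ahead of the blade at (135,162),(203,165),(170,225), with the fourth under the finger line. The wipe continues.

>>> drive_tool([
  [0.001,-0.024,0],
  [0.002,-0.049,0],
  [0.003,-0.073,0],
  [0.004,-0.098,0],
  [0.005,-0.122,0],
  [0.006,-0.146,0.002],
  [0.0075,-0.171,0.003],
  [0.0085,-0.195,0.003],
], claw=[30,30,30,30,30,30,30,30], yaw=[0,0,0,0,0,0,0,0])

```text
time: 10.17
tool_pos: [0.552, -0.3515, 0.2862]
tcp_rot: [-0.068, 3.141, -0.0]
wrist_force: [-0.4, 0.2, -2.8]
width: 0.504
grip_force: 72.9
```

```bash
python3 - <<'E'
from h import *
print(st())
c=bot.read_camera("wrist"); save(c,"w6")
E
```

```text
{'t': 10.17, 'tcp': array([ 552. , -351.5,  286.2]), 'grasp': array([ 552. , -351.5,  131.2]), 'closedir': np.float64(92.47), 'zax': array([ 0., -0., -1.]), 'F': array([-0.4,  0.2, -2.8]), 'w': 43.1, 'gf': 72.9, 'q': array([-0.61,  0.32,  1.76, -0.  ,  1.06, -2.22])}
```

View pics/w6.png

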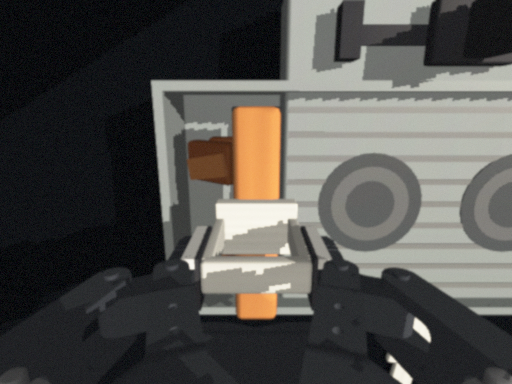

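>>> drive_tool([
  [0,0,0.03],
  [0,0,0.08],
  [0,0,0.14],
  [0,0,0.2],
  [0,0,0.26],
  [-0.02,0.06,0.28],
  [-0.03,0.12,0.28],
  [-0.04,0.18,0.28],
], claw=[30,30,30,30,30,30,30,30], yaw=[0,0,0,0,0,0,-0.01,-0.02])

```text
time: 10.88
tool_pos: [0.5315, -0.2604, 0.4266]
tcp_rot: [0.036, 3.141, -0.002]
wrist_force: [0.6, 0.2, -2.8]
width: 0.505
grip_force: 73.1
```

>>> drive_tool([
  [-0.02,0.07,0],
  [-0.04,0.14,0],
  [-0.06,0.21,0],
  [-0.08,0.28,0],
  [-0.1,0.35,0],
  [-0.11,0.42,0],
  [-0.12,0.48,0],
  [-0.12,0.5,0],
], claw=[30,30,30,30,30,30,30,30], yaw=[-0.01,-0.02,-0.029,-0.029,-0.029,-0.029,-0.029,-0.029])

```text
time: 11.55
tool_pos: [0.4706, -0.0075, 0.4249]
tcp_rot: [-0.17, -3.134, -0.002]
wrist_force: [1.2, -1.2, -2.7]
width: 0.503
grip_force: 73.2
```

```bash
python3 - <<'E'
from h import *
print(st())
c=bot.read_camera("top"); s=bot.read_camera("scene")
p=pts(c); z=p[...,2]; hsv=cv2.cvtColor(c["color"],cv2.COLOR_RGB2HSV)
br=(hsv[...,0]<18)&(hsv[...,1]>110)&(hsv[...,2]>40)&(z<.13); br[:,275-3:275]=0; br[:,:275]=0; br[:,395:]=0; br[230:]=0;br[:160]=0
for k in comps(br,8): print(rect(maskpts(c,k,.02)),np.percentile(z[k],[50,95]))
a=cv2.resize(c["color"][140:250,200:400],None,fx=3,fy=3,interpolation=cv2.INTER_CUBIC); b=cv2.resize(s["color"][180:330,90:290],None,fx=1.5*1.33,fy=2,interpolation=cv2.INTER_CUBIC)
b=cv2.resize(s["color"][205:330,90:290],(600,250*600//400//2*1),interpolation=cv2.INTER_CUBIC)
cv2.imwrite("pics/after.png",np.vstack([a,b])[:,:,::-1])
E
```

```text
{'t': 11.55, 'tcp': array([470.6,  -7.5, 424.9]), 'grasp': array([470.2,  -7.3, 269.9]), 'closedir': np.float64(83.79), 'zax': array([-0.003,  0.001, -1.   ]), 'F': array([ 1.2, -1.2, -2.7]), 'w': 43.0, 'gf': 73.2, 'q': array([-0.07, -0.14,  2.  ,  0.  ,  1.29, -1.53])}
(array([ 594.4, -369.3]), array([36.1, 56.8]), 45.19) [0.03793327 0.04939894]
(array([ 526.9, -378.6]), array([32.8, 64.7]), 9.38) [0.02990072 0.03873719]
```

View pics/after.png

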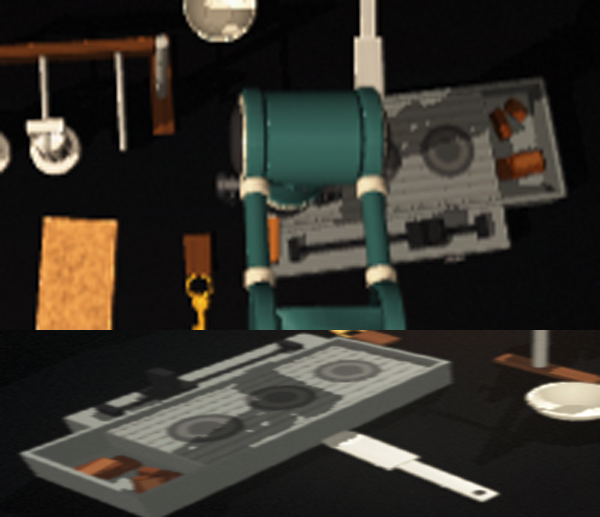

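All four chips are in the trough (composite ~(508,118) and (522,165)) and the plate is clear. Next I place the scraper on the mat.

>>> drive_tool([
  [-0.02,0.08,0],
  [-0.04,0.16,0],
  [-0.06,0.24,0],
  [-0.07,0.32,0],
  [-0.08,0.4,0],
  [-0.1,0.46,0],
  [-0.102,0.485,0],
  [-0.102,0.485,0],
], claw=[30,30,30,30,30,30,30,30], yaw=[0,0,0,0,0,0,0,0])

```text
time: 12.32
tool_pos: [0.4214, 0.2336, 0.4256]
tcp_rot: [-0.169, -3.137, 0.001]
wrist_force: [0.3, -0.4, -3.0]
width: 0.503
grip_force: 73.7
```

>>> drive_tool([
  [0,0,-0.06],
  [0,0,-0.12],
  [0,0,-0.18],
  [0,0,-0.24],
  [0,0,-0.29],
  [0,0,-0.33],
  [0,0,-0.35],
  [0,0,-0.35],
], claw=[30,30,30,30,30,30,30,30], yaw=[0,0,0,0,0,0,0,0])

```text
time: 12.98
tool_pos: [0.4205, 0.2301, 0.2482]
tcp_rot: [-0.176, -3.132, 0.006]
wrist_force: [-0.5, -0.7, -3.7]
width: 0.503
grip_force: 73.7
```

```bash
python3 - <<'E'
from h import *
print(st())
c=bot.read_camera("wrist"); p=pts(c); z=p[...,2]; hsv=cv2.cvtColor(c["color"],cv2.COLOR_RGB2HSV)
m=(hsv[...,0]<25)&(hsv[...,1]>90)&(z<.02)&(z>-.02)
k=max(comps(m,50),key=lambda k:k.sum()); v,u=np.nonzero(k); print(u.min(),u.max(),v.min(),v.max(),rect(maskpts(c,k,.004)))
E
```

```text
{'t': 12.98, 'tcp': array([420.5, 230.1, 248.2]), 'grasp': array([419.6, 229.6,  93.2]), 'closedir': np.float64(83.57), 'zax': array([-0.005, -0.004, -1.   ]), 'F': array([-0.5, -0.7, -3.7]), 'w': 43.0, 'gf': 73.7, 'q': array([ 0.45,  0.05,  2.16, -0.  ,  0.93, -1.01])}
195 348 71 240 (array([390.8, 242.9]), array([102.6, 118.3]), 82.52)
```

>>> drive_tool([
  [0,0.016,0],
  [0,0.016,-0.005],
  [0,0.016,-0.01],
  [0,0.016,-0.013],
  [0,0.016,-0.013],
  [0,0.016,-0.013],
], claw=[30,30,30,30,30,30], yaw=[0,0,0,0,0,0])

```text
time: 13.53
tool_pos: [0.421, 0.2403, 0.2449]
tcp_rot: [0.173, 3.137, -0.0]
wrist_force: [-0.8, -0.6, -2.7]
width: 0.507
grip_force: 73.7
```

>>> drive_tool([
  [0,0,-0.004],
  [0,0,-0.004],
  [0,0,-0.004],
], claw=[30,30,30], yaw=[0,0,0])

```text
time: 13.78
tool_pos: [0.4209, 0.2402, 0.2425]
tcp_rot: [-0.173, -3.137, 0.0]
wrist_force: [-0.9, 0.1, -2.2]
width: 0.501
grip_force: 73.7
```

>>> drive_tool([
  [0,0,-0.004],
  [0,0,-0.004],
  [0,0,-0.004],
], claw=[30,30,30], yaw=[0,0,0])

```text
time: 14.03
tool_pos: [0.4211, 0.2402, 0.2406]
tcp_rot: [-0.174, -3.137, 0.0]
wrist_force: [0.1, -0.4, -1.6]
width: 0.504
grip_force: 73.8
```

>>> drive_tool([
  [0,0,-0.002],
  [0,0,-0.002],
  [0,0,-0.002],
  [0,0,-0.002],
  [0,0,-0.002],
  [0,0,-0.002],
  [0,0,-0.002],
  [0,0,-0.002],
], claw=[30,30,30,70,70,70,70,70], yaw=[0,0,0,0,0,0,0,0])

```text
time: 14.7
tool_pos: [0.4211, 0.2403, 0.2396]
tcp_rot: [0.174, 3.137, 0.0]
wrist_force: [-0.3, -0.5, -0.4]
width: 0.814
grip_force: 0.0
```

>>> drive_tool([
  [0,0,0.02],
  [0,0,0.06],
  [0,0,0.12],
  [0,0,0.18],
  [0,0,0.24],
  [0,0,0.3],
  [0,0,0.36],
  [0,0,0.42],
], claw=[70,70,70,70,70,70,70,70], yaw=[0,0,0,0,0,0,0,0])

```text
time: 15.37
tool_pos: [0.4207, 0.2401, 0.4521]
tcp_rot: [0.174, 3.136, 0.001]
wrist_force: [-0.5, 0.4, 0.0]
width: 0.819
grip_force: 0.0
```

```bash
python3 - <<'E'
from h import *
print(st())
c=bot.read_camera("scene"); a=cv2.resize(c["color"][90:260,200:340],None,fx=3,fy=3)
w=bot.read_camera("wrist"); b=cv2.resize(w["color"],(w["color"].shape[1]*3//4,288)); b=cv2.copyMakeBorder(b,0,a.shape[0]-288,0,0,0); cv2.imwrite("pics/s2.png",np.hstack([a,b])[:,:,::-1])
E
```

```text
{'t': 15.37, 'tcp': array([420.7, 240.1, 452.1]), 'grasp': array([420.8, 240.1, 297.1]), 'closedir': np.float64(83.66), 'zax': array([ 0.001,  0.   , -1.   ]), 'F': array([-0.5,  0.4,  0. ]), 'w': 69.9, 'gf': 0.0, 'q': array([ 0.47, -0.13,  1.94, -0.  ,  1.34, -0.99])}
```

View pics/s2.png

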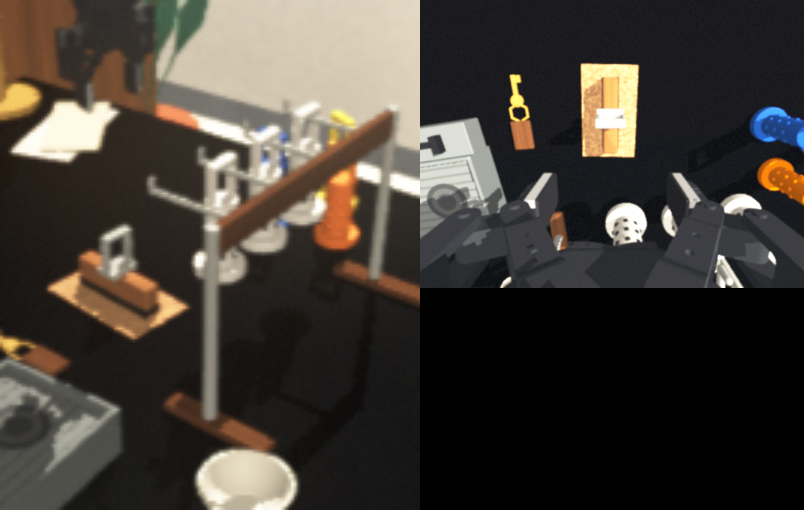

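The scraper stands upright in the middle of the mat (composite (118,270)/(610,118)), released. Next is the tube on peg1.

>>> drive_tool([
  [0.06,0,0.006],
  [0.13,0.01,0.006],
  [0.2,0.016,0.006],
  [0.27,0.016,0.006],
  [0.318,0.016,0.006],
  [0.318,0.016,0.006],
  [0.318,0.016,0.006],
  [0.318,0.016,0.006],
], claw=[70,70,70,70,70,70,70,70], yaw=[0.014,0.028,0.028,0.028,0.028,0.028,0.028,0.028])

```text
time: 16.13
tool_pos: [0.5795, 0.2482, 0.452]
tcp_rot: [-0.036, -3.139, 0.001]
wrist_force: [-0.2, 0.3, 0.3]
width: 0.824
grip_force: 0.0
```

```bash
cat >> h.py <<'E'
def loopcheck():
    print(st()); c=bot.read_camera("wrist"); p=pts(c); z=p[...,2]; hsv=cv2.cvtColor(c["color"],cv2.COLOR_RGB2HSV)
    m=(z>.237)&(z<.262)&(hsv[...,1]<90)
    for k in comps(m,60):
        v,u=np.nonzero(k); kk=cv2.morphologyEx(k.astype(np.uint8),cv2.MORPH_OPEN,np.ones((11,23)))>0
        if kk.sum(): print("loop",(u.min(),u.max(),v.min(),v.max()),rect(maskpts(c,kk,.248)))
E
python3 -c "from h import *; loopcheck()"
```

```text
{'t': 16.13, 'tcp': array([579.5, 248.2, 452. ]), 'grasp': array([579.2, 248.1, 297. ]), 'closedir': np.float64(88.7), 'zax': array([-0.002, -0.001, -1.   ]), 'F': array([-0.2,  0.3,  0.3]), 'w': 70.3, 'gf': 0.0, 'q': array([ 0.37,  0.16,  1.65,  0.  ,  1.34, -1.18])}
loop (np.int64(217), np.int64(291), np.int64(164), np.int64(326)) (array([579.6, 248. ]), array([43.4, 14.7]), 88.71)
loop (np.int64(361), np.int64(443), np.int64(164), np.int64(270)) (array([581.9, 337. ]), array([48.9, 15.4]), 88.71)
```

Aligned within 1 mm. I descend, grip, lift 24 mm and pull off.

>>> drive_tool([
  [0,0,-0.05],
  [0,0,-0.1],
  [0,0,-0.128],
  [0,0,-0.128],
  [0,0,-0.128],
  [0,0,-0.128],
  [0,0,-0.128],
  [0,0,-0.128],
], claw=[70,70,70,70,30,30,30,30], yaw=[0,0,0,0,0,0,0,0])

```text
time: 16.85
tool_pos: [0.5805, 0.2485, 0.3908]
tcp_rot: [0.035, 3.138, 0.002]
wrist_force: [-0.4, -0.0, 3.0]
width: 0.505
grip_force: 71.1
```

>>> drive_tool([
  [0,0,0],
  [0,0,0],
  [0,0,0],
], claw=[30,30,30], yaw=[0,0,0])

```text
time: 17.1
tool_pos: [0.5806, 0.2485, 0.3907]
tcp_rot: [0.036, 3.139, 0.002]
wrist_force: [-1.4, -0.9, 5.8]
width: 0.505
grip_force: 71.5
```

>>> drive_tool([
  [0,0,0.025],
  [0,0,0.05],
  [0,0,0.05],
  [-0.03,0,0.05],
  [-0.08,0.002,0.05],
  [-0.13,0.003,0.05],
  [-0.16,0.003,0.05],
  [-0.16,0.003,0.05],
], claw=[30,30,30,30,30,30,30,30], yaw=[0,0,0,0,0,0,0,0])

```text
time: 17.77
tool_pos: [0.4975, 0.2498, 0.4135]
tcp_rot: [-0.034, -3.139, 0.0]
wrist_force: [0.3, -0.4, -2.2]
width: 0.5
grip_force: 71.4
```

```bash
python3 - <<'E'
from h import *
print(st())
c=bot.read_camera("scene"); p=pts(c); hsv=cv2.cvtColor(c["color"],cv2.COLOR_RGB2HSV)
cv2.imwrite("pics/s3.png",cv2.resize(c["color"][80:260,180:360],None,fx=3,fy=3)[:,:,::-1])
E
```

```text
{'t': 17.77, 'tcp': array([497.5, 249.8, 413.5]), 'grasp': array([497.2, 249.7, 258.5]), 'closedir': np.float64(88.77), 'zax': array([-0.002, -0.   , -1.   ]), 'F': array([ 0.3, -0.4, -2.2]), 'w': 42.7, 'gf': 71.4, 'q': array([ 0.42,  0.04,  1.85,  0.  ,  1.26, -1.13])}
```

View pics/s3.png

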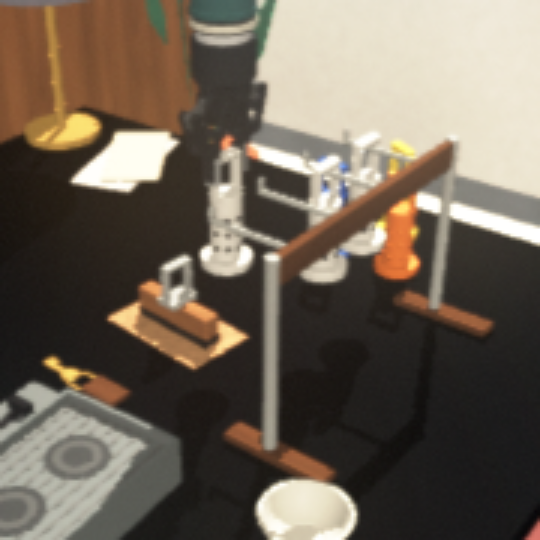

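The tube hangs straight in the gripper (225,215), with two white tubes still on the rack and the scraper standing. I carry this one to vent0.

>>> drive_tool([
  [0,0,0.07],
  [0,0,0.14],
  [0,-0.04,0.16],
  [0.01,-0.12,0.16],
  [0.02,-0.2,0.16],
  [0.03,-0.28,0.16],
  [0.04,-0.36,0.16],
  [0.04,-0.44,0.16],
], claw=[30,30,30,30,30,30,30,30], yaw=[0,0,0,0,0.01,0.021,0.021,0.021])

```text
time: 18.48
tool_pos: [0.5212, 0.0276, 0.4941]
tcp_rot: [-0.068, 3.139, -0.001]
wrist_force: [0.9, 0.5, -2.1]
width: 0.502
grip_force: 72.4
```

>>> drive_tool([
  [0.01,-0.08,0],
  [0.02,-0.16,0],
  [0.03,-0.24,0],
  [0.04,-0.32,0],
  [0.05,-0.4,0],
  [0.06,-0.48,0],
  [0.063,-0.55,0],
  [0.063,-0.605,0],
], claw=[30,30,30,30,30,30,30,30], yaw=[0,0,0,0,0,0,0,0])

```text
time: 19.15
tool_pos: [0.5521, -0.2767, 0.4935]
tcp_rot: [-0.065, 3.14, -0.002]
wrist_force: [0.6, 0.2, -2.5]
width: 0.504
grip_force: 72.4
```

>>> drive_tool([
  [0,0,0],
  [0,0,-0.05],
  [0,0,-0.11],
  [0,0,-0.17],
  [0,0,-0.22],
  [0,0,-0.25],
  [0,0,-0.26],
  [0,0,-0.26],
], claw=[30,30,30,30,30,30,30,30], yaw=[0,0,0,0,0,0,0,0])

```text
time: 19.82
tool_pos: [0.5514, -0.2725, 0.3616]
tcp_rot: [0.068, -3.138, -0.003]
wrist_force: [0.2, 0.1, -2.2]
width: 0.505
grip_force: 72.7
```

```bash
python3 -c "from h import *; print(st())"
```

```text
{'t': 19.82, 'tcp': array([ 551.4, -272.5,  361.6]), 'grasp': array([ 550.9, -272.3,  206.6]), 'closedir': np.float64(92.49), 'zax': array([-0.003,  0.002, -1.   ]), 'F': array([ 0.2,  0.1, -2.2]), 'w': 43.1, 'gf': 72.7, 'q': array([-0.5 ,  0.18,  1.78,  0.  ,  1.18, -2.11])}
```

>>> drive_tool([
  [-0.004,0,-0.015],
  [-0.004,0,-0.03],
  [-0.004,0,-0.036],
  [-0.004,0,-0.038],
  [-0.004,0,-0.038],
  [-0.004,0,-0.038],
], claw=[30,30,30,30,30,30], yaw=[0,0,0,0,0,0])

```text
time: 20.32
tool_pos: [0.5497, -0.2728, 0.3452]
tcp_rot: [-0.068, 3.14, -0.001]
wrist_force: [0.1, 0.0, -1.7]
width: 0.505
grip_force: 72.7
```

>>> drive_tool([
  [0,0,-0.004],
  [0,0,-0.004],
  [0,0,-0.004],
], claw=[30,30,30], yaw=[0,0,0])

```text
time: 20.57
tool_pos: [0.5496, -0.2727, 0.3428]
tcp_rot: [-0.068, 3.141, -0.0]
wrist_force: [0.1, 0.8, -0.9]
width: 0.502
grip_force: 72.7
```

>>> drive_tool([
  [0,0,-0.003],
  [0,0,-0.003],
  [0,0,-0.003],
], claw=[30,30,30], yaw=[0,0,0])

```text
time: 20.82
tool_pos: [0.5495, -0.2727, 0.3411]
tcp_rot: [0.068, -3.141, -0.0]
wrist_force: [0.2, -0.2, -2.7]
width: 0.501
grip_force: 72.7
```

>>> drive_tool([
  [0,0,-0.003],
  [0,0,-0.003],
  [0,0,-0.003],
], claw=[30,30,30], yaw=[0,0,0])

```text
time: 21.07
tool_pos: [0.5495, -0.2727, 0.3395]
tcp_rot: [0.068, -3.141, -0.0]
wrist_force: [0.1, -0.0, -2.8]
width: 0.506
grip_force: 72.7
```

>>> drive_tool([
  [0,0,-0.003],
  [0,0,-0.003],
  [0,0,-0.003],
], claw=[30,30,30], yaw=[0,0,0])

```text
time: 21.32
tool_pos: [0.5497, -0.2729, 0.339]
tcp_rot: [-0.068, 3.14, -0.001]
wrist_force: [-1.4, 0.6, 2.8]
width: 0.503
grip_force: 73.1
```

>>> drive_tool([
  [0,0,-0.003],
  [0,0,-0.003],
  [0,0,-0.003],
], claw=[30,30,30], yaw=[0,0,0])

```text
time: 21.57
tool_pos: [0.5498, -0.2728, 0.339]
tcp_rot: [-0.068, 3.139, -0.001]
wrist_force: [-2.7, 1.0, 9.1]
width: 0.506
grip_force: 74.0
```

>>> drive_tool([
  [0,0,0.003],
  [0,0,0.003],
  [0,0,0.003],
  [0,0,0.003],
  [0,0,0.003],
  [0,0,0.03],
  [0,0,0.08],
  [0,0,0.14],
], claw=[64,64,64,64,64,64,64,64], yaw=[0,0,0,0,0,0,0,0])

```text
time: 22.23
tool_pos: [0.5489, -0.2724, 0.4055]
tcp_rot: [0.068, -3.136, -0.004]
wrist_force: [0.1, -1.0, -0.3]
width: 0.749
grip_force: 0.0
```

>>> drive_tool([
  [0,0,0.07],
  [0,0,0.14],
  [0,0,0.14],
  [0,0,0.14],
  [0,0,0.14],
  [0,0,0.14],
  [0,0,0.14],
  [0,0,0.14],
], claw=[70,70,70,70,70,70,70,70], yaw=[0,0,0,0,0,0,0,0])

```text
time: 22.9
tool_pos: [0.5493, -0.2726, 0.4749]
tcp_rot: [0.068, -3.138, -0.002]
wrist_force: [0.6, -0.2, 0.5]
width: 0.82
grip_force: 0.0
```

```bash
cat >> h.py <<'E'
def tubecheck():
    print(st()); c=bot.read_camera("wrist"); p=pts(c); z=p[...,2]; hsv=cv2.cvtColor(c["color"],cv2.COLOR_RGB2HSV)
    m=(z>.188)&(z<.212)&(hsv[...,1]<90)
    for k in comps(m,60): print("top",rect(maskpts(c,k,.2)))
    m=(z>.058)&(z<.072)&(c["color"].min(-1)>150)
    for k in comps(m,60): print("foot",rect(maskpts(c,k,.064)),k.sum())
    return c
E
python3 -c "from h import *; c=tubecheck(); save(c,'w7')"
```

```text
{'t': 22.9, 'tcp': array([ 549.3, -272.6,  474.9]), 'grasp': array([ 548.9, -272.4,  319.9]), 'closedir': np.float64(92.48), 'zax': array([-0.003,  0.002, -1.   ]), 'F': array([ 0.6, -0.2,  0.5]), 'w': 70.0, 'gf': 0.0, 'q': array([-0.5 ,  0.11,  1.65,  0.  ,  1.38, -2.12])}
top (array([ 547.6, -272.6]), array([15.3, 43.1]), 2.47)
foot (array([ 543.9, -204.7]), array([160. , 415.3]), 2.46) 4069
foot (array([ 538.7, -272.5]), array([43.1, 61.6]), 1.21) 707
```

View pics/w7.png

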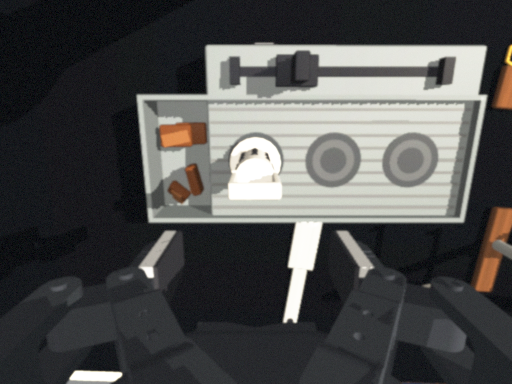

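The tube stands upright on vent0 (256,165) and the chips stay in the trough at left. That view was my 15th, one over the allowed 14, so from here I only use numeric checks. Next is the tube on peg2.

>>> drive_tool([
  [0,0.08,0],
  [0,0.16,0],
  [0,0.24,0],
  [0,0.32,0],
  [0.01,0.4,0],
  [0.02,0.48,0],
  [0.03,0.56,0],
  [0.03,0.64,0],
], claw=[70,70,70,70,70,70,70,70], yaw=[0,0,-0.01,-0.021,-0.021,-0.021,-0.021,-0.021])

```text
time: 23.62
tool_pos: [0.5647, 0.0492, 0.4761]
tcp_rot: [-0.036, -3.141, 0.0]
wrist_force: [0.4, -0.4, 0.8]
width: 0.82
grip_force: 0.0
```

>>> drive_tool([
  [0.005,0.08,0],
  [0.01,0.16,0],
  [0.02,0.24,0],
  [0.03,0.32,0],
  [0.035,0.4,0],
  [0.035,0.48,0],
  [0.035,0.56,0],
  [0.035,0.58,-0.02],
], claw=[70,70,70,70,70,70,70,70], yaw=[0,0,0,0,0,0,0,0])

```text
time: 24.28
tool_pos: [0.5816, 0.3428, 0.4677]
tcp_rot: [0.029, 3.139, 0.007]
wrist_force: [-0.3, -0.4, 0.9]
width: 0.819
grip_force: 0.0
```

>>> drive_tool([
  [0,0,-0.02],
  [0,0,-0.02],
  [0,0,-0.02],
  [0,0,-0.02],
], claw=[70,70,70,70], yaw=[0,0,0,0])

```text
time: 24.62
tool_pos: [0.5823, 0.3356, 0.4563]
tcp_rot: [-0.038, -3.141, 0.002]
wrist_force: [-0.4, -0.7, 0.9]
width: 0.824
grip_force: 0.0
```

```bash
python3 -c "from h import *; loopcheck()"
```

```text
{'t': 24.62, 'tcp': array([582.3, 335.6, 456.3]), 'grasp': array([582.2, 335.5, 301.3]), 'closedir': np.float64(88.61), 'zax': array([-0.001, -0.001, -1.   ]), 'F': array([-0.4, -0.7,  0.9]), 'w': 70.4, 'gf': 0.0, 'q': array([ 0.49,  0.23,  1.55, -0.  ,  1.36, -1.06])}
loop (np.int64(223), np.int64(294), np.int64(161), np.int64(326)) (array([582.1, 338.1]), array([44. , 14.3]), 88.63)
loop (np.int64(363), np.int64(444), np.int64(163), np.int64(271)) (array([584.2, 426.9]), array([49.3, 14.3]), 88.63)
```

>>> drive_tool([
  [0,0.005,-0.05],
  [0,0.005,-0.1],
  [0,0.005,-0.135],
  [0,0.005,-0.135],
  [0,0.005,-0.135],
  [0,0.005,-0.135],
  [0,0.005,-0.135],
  [0,0.005,-0.135],
], claw=[70,70,70,70,30,30,30,30], yaw=[0,0,0,0,0,0,0,0])

```text
time: 25.33
tool_pos: [0.5828, 0.3396, 0.3918]
tcp_rot: [0.036, 3.138, 0.002]
wrist_force: [0.0, -0.9, 2.7]
width: 0.502
grip_force: 71.4
```

>>> drive_tool([
  [0,0,0],
  [0,0,0],
  [0,0,0],
], claw=[30,30,30], yaw=[0,0,0])

```text
time: 25.58
tool_pos: [0.5828, 0.3398, 0.3917]
tcp_rot: [0.035, 3.137, 0.002]
wrist_force: [1.1, -2.6, 6.1]
width: 0.499
grip_force: 71.8
```

>>> drive_tool([
  [0,0,0.025],
  [0,0,0.05],
  [0,0,0.05],
  [-0.03,0,0.05],
  [-0.08,0.002,0.05],
  [-0.13,0.003,0.05],
  [-0.16,0.003,0.05],
  [-0.16,0.003,0.05],
], claw=[30,30,30,30,30,30,30,30], yaw=[0,0,0,0,0,0,0,0])

```text
time: 26.25
tool_pos: [0.4993, 0.3415, 0.4141]
tcp_rot: [-0.033, -3.139, 0.0]
wrist_force: [0.3, 0.1, -3.1]
width: 0.507
grip_force: 71.5
```

```bash
python3 -c "from h import *; print(st())"
```

```text
{'t': 26.25, 'tcp': array([499.3, 341.5, 414.1]), 'grasp': array([498.9, 341.5, 259.1]), 'closedir': np.float64(88.79), 'zax': array([-0.003, -0.   , -1.   ]), 'F': array([ 0.3,  0.1, -3.1]), 'w': 43.3, 'gf': 71.5, 'q': array([ 0.56,  0.13,  1.75,  0.  ,  1.27, -0.99])}
```

>>> drive_tool([
  [0,0,0.07],
  [0,0,0.14],
  [0,-0.04,0.16],
  [0.01,-0.12,0.16],
  [0.02,-0.2,0.16],
  [0.03,-0.28,0.16],
  [0.03,-0.36,0.16],
  [0.03,-0.44,0.16],
], claw=[30,30,30,30,30,30,30,30], yaw=[0,0,0,0,0.01,0.021,0.021,0.021])

```text
time: 26.92
tool_pos: [0.5174, 0.1195, 0.4945]
tcp_rot: [-0.069, 3.14, 0.0]
wrist_force: [0.8, 0.1, -1.8]
width: 0.505
grip_force: 72.5
```

>>> drive_tool([
  [0.01,-0.08,0],
  [0.02,-0.16,0],
  [0.03,-0.24,0],
  [0.04,-0.32,0],
  [0.05,-0.4,0],
  [0.06,-0.48,0],
  [0.06,-0.55,0],
  [0.06,-0.588,0],
], claw=[30,30,30,30,30,30,30,30], yaw=[0,0,0,0,0,0,0,0])

```text
time: 27.58
tool_pos: [0.5473, -0.1769, 0.4942]
tcp_rot: [-0.064, 3.141, -0.003]
wrist_force: [-0.6, 0.0, -2.0]
width: 0.501
grip_force: 72.6
```

>>> drive_tool([
  [0,0,0],
  [0,0,0],
  [0,0,-0.06],
  [0,0,-0.12],
  [0,0,-0.18],
  [0,0,-0.23],
  [0,0,-0.26],
  [0,0,-0.26],
], claw=[30,30,30,30,30,30,30,30], yaw=[0,0,0,0,0,0,0,0])

```text
time: 28.25
tool_pos: [0.5457, -0.1708, 0.3594]
tcp_rot: [0.07, -3.133, -0.006]
wrist_force: [0.1, 0.3, -3.4]
width: 0.507
grip_force: 72.6
```

>>> drive_tool([
  [0,0,-0.01],
  [0,0,-0.01],
  [0,0,-0.01],
], claw=[30,30,30], yaw=[0,0,0])

```text
time: 28.5
tool_pos: [0.5478, -0.1725, 0.3609]
tcp_rot: [-0.069, 3.138, -0.001]
wrist_force: [-0.6, -0.1, -2.1]
width: 0.503
grip_force: 72.6
```

```bash
python3 -c "from h import *; print(st())"
```

```text
{'t': 28.5, 'tcp': array([ 547.8, -172.5,  360.9]), 'grasp': array([ 548.2, -172.6,  205.9]), 'closedir': np.float64(92.52), 'zax': array([ 0.003, -0.001, -1.   ]), 'F': array([-0.6, -0.1, -2.1]), 'w': 43.0, 'gf': 72.6, 'q': array([-0.35,  0.11,  1.87,  0.  ,  1.16, -1.96])}
```

>>> drive_tool([
  [-0.005,0,-0.01],
  [-0.005,0,-0.02],
  [-0.005,0,-0.03],
  [-0.005,0,-0.034],
  [-0.005,0,-0.036],
  [-0.005,0,-0.036],
  [-0.005,0,-0.036],
], claw=[30,30,30,30,30,30,30], yaw=[0,0,0,0,0,0,0])

```text
time: 29.08
tool_pos: [0.5446, -0.1728, 0.3411]
tcp_rot: [0.068, -3.141, -0.0]
wrist_force: [-0.4, -0.4, -2.5]
width: 0.502
grip_force: 72.7
```

>>> drive_tool([
  [0,0,-0.003],
  [0,0,-0.003],
  [0,0,-0.003],
], claw=[30,30,30], yaw=[0,0,0])

```text
time: 29.33
tool_pos: [0.5448, -0.1728, 0.34]
tcp_rot: [-0.068, 3.14, -0.001]
wrist_force: [-0.2, -0.0, -1.8]
width: 0.507
grip_force: 72.8
```

>>> drive_tool([
  [0,0,-0.002],
  [0,0,-0.002],
  [0,0,-0.001],
  [0,0,-0.001],
  [0,0,-0.001],
  [0,0,-0.001],
  [0,0,0.03],
  [0,0,0.08],
], claw=[30,30,64,64,64,64,64,64], yaw=[0,0,0,0,0,0,0,0])

```text
time: 30.0
tool_pos: [0.5433, -0.1723, 0.3763]
tcp_rot: [0.068, -3.134, -0.004]
wrist_force: [0.5, -0.1, -0.6]
width: 0.751
grip_force: 0.0
```

>>> drive_tool([
  [0,0,0.06],
  [0,0,0.12],
  [0,0,0.18],
  [0,0,0.2],
  [0,0,0.2],
  [0,0,0.2],
  [0,0,0.2],
  [0,0,0.2],
], claw=[70,70,70,70,70,70,70,70], yaw=[0,0,0,0,0,0,0,0])

```text
time: 30.67
tool_pos: [0.5441, -0.1726, 0.4768]
tcp_rot: [0.068, -3.137, -0.003]
wrist_force: [0.5, 0.1, 0.6]
width: 0.822
grip_force: 0.0
```

```bash
python3 -c "from h import *; c=tubecheck()"
```

```text
{'t': 30.67, 'tcp': array([ 544.1, -172.6,  476.8]), 'grasp': array([ 543.4, -172.3,  321.8]), 'closedir': np.float64(92.49), 'zax': array([-0.004,  0.002, -1.   ]), 'F': array([0.5, 0.1, 0.6]), 'w': 70.2, 'gf': 0.0, 'q': array([-0.35,  0.03,  1.74, -0.  ,  1.38, -1.96])}
top (array([ 542.3, -172.5]), array([15.8, 43.1]), 3.72)
top (array([ 547.6, -270.3]), array([15.5, 46.7]), 2.47)
foot (array([ 544.3, -203.8]), array([160.1, 414.3]), 2.45) 3566
foot (array([ 532.5, -171.9]), array([62., 42.]), 88.68) 684
foot (array([ 544. , -266.6]), array([62.9, 48.7]), 41.56) 808
```

Both tubes stand on their vents. The last one is on peg3.

>>> drive_tool([
  [0,0.08,0],
  [0,0.16,0],
  [0,0.24,0],
  [0,0.32,0],
  [0.01,0.4,0],
  [0.02,0.48,0],
  [0.03,0.56,0],
  [0.03,0.62,0],
], claw=[70,70,70,70,70,70,70,70], yaw=[0,0,-0.01,-0.021,-0.021,-0.021,-0.021,-0.021])

```text
time: 31.38
tool_pos: [0.5595, 0.1402, 0.478]
tcp_rot: [-0.034, -3.139, -0.001]
wrist_force: [-0.0, -0.3, 0.9]
width: 0.818
grip_force: 0.0
```

>>> drive_tool([
  [0.005,0.08,0],
  [0.01,0.16,0],
  [0.02,0.24,0],
  [0.03,0.32,0],
  [0.035,0.4,0],
  [0.045,0.48,0],
  [0.05,0.56,0],
  [0.05,0.582,-0.02],
], claw=[70,70,70,70,70,70,70,70], yaw=[0,0,0,0,0,0,0,0])

```text
time: 32.05
tool_pos: [0.5841, 0.4338, 0.4692]
tcp_rot: [0.03, 3.141, 0.005]
wrist_force: [-0.9, -0.1, 0.5]
width: 0.815
grip_force: 0.0
```

>>> drive_tool([
  [0,0,-0.02],
  [0,0,-0.02],
  [0,0,-0.02],
  [0,0,-0.02],
], claw=[70,70,70,70], yaw=[0,0,0,0])

```text
time: 32.38
tool_pos: [0.5848, 0.4267, 0.4592]
tcp_rot: [-0.038, -3.14, 0.002]
wrist_force: [0.1, -0.3, -0.6]
width: 0.821
grip_force: 0.0
```

```bash
python3 -c "from h import *; loopcheck()"
```

```text
{'t': 32.38, 'tcp': array([584.8, 426.7, 459.2]), 'grasp': array([584.7, 426.5, 304.2]), 'closedir': np.float64(88.62), 'zax': array([-0.001, -0.001, -1.   ]), 'F': array([ 0.1, -0.3, -0.6]), 'w': 70.1, 'gf': 0.0, 'q': array([ 0.6 ,  0.33,  1.42, -0.  ,  1.39, -0.95])}
loop (np.int64(221), np.int64(292), np.int64(160), np.int64(326)) (array([584.2, 428.2]), array([43.9, 14.5]), 88.65)
```

>>> drive_tool([
  [0,0.003,-0.05],
  [0,0.003,-0.1],
  [0,0.003,-0.141],
  [0,0.003,-0.141],
  [0,0.003,-0.141],
  [0,0.003,-0.141],
  [0,0.003,-0.141],
  [0,0.003,-0.141],
], claw=[70,70,70,70,30,30,30,30], yaw=[0,0,0,0,0,0,0,0])

```text
time: 33.1
tool_pos: [0.5853, 0.4297, 0.3921]
tcp_rot: [0.036, 3.138, 0.003]
wrist_force: [0.8, -1.5, 2.6]
width: 0.502
grip_force: 71.5
```

>>> drive_tool([
  [0,0,0],
  [0,0,0],
  [0,0,0],
], claw=[30,30,30], yaw=[0,0,0])

```text
time: 33.35
tool_pos: [0.5852, 0.4298, 0.392]
tcp_rot: [0.035, 3.138, 0.003]
wrist_force: [-0.4, -2.4, 5.7]
width: 0.505
grip_force: 71.9
```

>>> drive_tool([
  [0,0,0.025],
  [0,0,0.05],
  [0,0,0.05],
  [-0.03,0,0.05],
  [-0.08,0.002,0.05],
  [-0.13,0.003,0.05],
  [-0.16,0.003,0.05],
  [-0.16,0.003,0.05],
], claw=[30,30,30,30,30,30,30,30], yaw=[0,0,0,0,0,0,0,0])

```text
time: 34.02
tool_pos: [0.5017, 0.4317, 0.4141]
tcp_rot: [-0.032, -3.139, 0.0]
wrist_force: [-0.2, -0.5, -1.6]
width: 0.501
grip_force: 71.6
```

```bash
python3 -c "from h import *; print(st())"
```

```text
{'t': 34.02, 'tcp': array([501.7, 431.7, 414.1]), 'grasp': array([501.3, 431.6, 259.1]), 'closedir': np.float64(88.81), 'zax': array([-0.003, -0.   , -1.   ]), 'F': array([-0.2, -0.5, -1.6]), 'w': 42.8, 'gf': 71.6, 'q': array([ 0.67,  0.23,  1.62,  0.  ,  1.29, -0.88])}
```

>>> drive_tool([
  [0,0,0.07],
  [0,0,0.14],
  [0,-0.04,0.16],
  [0.01,-0.12,0.16],
  [0.02,-0.2,0.16],
  [0.03,-0.28,0.16],
  [0.03,-0.36,0.16],
  [0.03,-0.44,0.16],
], claw=[30,30,30,30,30,30,30,30], yaw=[0,0,0,0,0.01,0.021,0.021,0.021])

```text
time: 34.68
tool_pos: [0.5199, 0.2095, 0.4944]
tcp_rot: [-0.069, 3.14, -0.0]
wrist_force: [0.7, -0.6, -1.3]
width: 0.505
grip_force: 72.6
```

>>> drive_tool([
  [0.01,-0.08,0],
  [0.02,-0.16,0],
  [0.03,-0.24,0],
  [0.04,-0.32,0],
  [0.042,-0.4,0],
  [0.042,-0.48,0],
  [0.042,-0.54,0],
  [0.042,-0.569,0],
], claw=[30,30,30,30,30,30,30,30], yaw=[0,0,0,0,0,0,0,0])

```text
time: 35.35
tool_pos: [0.5406, -0.0772, 0.4945]
tcp_rot: [-0.063, 3.14, -0.004]
wrist_force: [-0.2, -0.1, -2.4]
width: 0.502
grip_force: 72.8
```

>>> drive_tool([
  [0,0,0],
  [0,0,0],
  [0,0,-0.06],
  [0,0,-0.12],
  [0,0,-0.18],
  [0,0,-0.23],
  [0,0,-0.26],
  [0,0,-0.26],
], claw=[30,30,30,30,30,30,30,30], yaw=[0,0,0,0,0,0,0,0])

```text
time: 36.02
tool_pos: [0.539, -0.0716, 0.3595]
tcp_rot: [0.071, -3.133, -0.003]
wrist_force: [-0.7, -0.7, -3.0]
width: 0.504
grip_force: 72.6
```

>>> drive_tool([
  [0,0,-0.01],
  [0,0,-0.01],
  [0,0,-0.01],
], claw=[30,30,30], yaw=[0,0,0])

```text
time: 36.27
tool_pos: [0.5413, -0.0729, 0.3608]
tcp_rot: [-0.069, 3.138, -0.001]
wrist_force: [-0.9, 0.9, -1.6]
width: 0.5
grip_force: 72.7
```

```bash
python3 -c "from h import *; print(st())"
```

```text
{'t': 36.27, 'tcp': array([541.3, -72.9, 360.8]), 'grasp': array([541.7, -72.9, 205.8]), 'closedir': np.float64(92.52), 'zax': array([ 0.003, -0.   , -1.   ]), 'F': array([-0.9,  0.9, -1.6]), 'w': 42.7, 'gf': 72.7, 'q': array([-0.18,  0.05,  1.93,  0.  ,  1.16, -1.79])}
```

>>> drive_tool([
  [0,0,-0.01],
  [0,0,-0.02],
  [0,0,-0.03],
  [0,0,-0.034],
  [0,0,-0.036],
  [0,0,-0.036],
  [0,0,-0.036],
], claw=[30,30,30,30,30,30,30], yaw=[0,0,0,0,0,0,0])

```text
time: 36.85
tool_pos: [0.5406, -0.0733, 0.3411]
tcp_rot: [0.068, -3.141, -0.0]
wrist_force: [-0.1, -0.5, -2.1]
width: 0.503
grip_force: 72.7
```

>>> drive_tool([
  [0,0,-0.003],
  [0,0,-0.003],
  [0,0,-0.003],
], claw=[30,30,30], yaw=[0,0,0])

```text
time: 37.1
tool_pos: [0.5408, -0.0733, 0.3402]
tcp_rot: [-0.068, 3.14, -0.001]
wrist_force: [0.3, 0.4, -0.1]
width: 0.5
grip_force: 73.0
```

>>> drive_tool([
  [0,0,-0.002],
  [0,0,-0.002],
  [0,0,-0.001],
  [0,0,-0.001],
  [0,0,-0.001],
  [0,0,-0.001],
  [0,0,0.03],
  [0,0,0.08],
], claw=[30,30,64,64,64,64,64,64], yaw=[0,0,0,0,0,0,0,0])

```text
time: 37.77
tool_pos: [0.5392, -0.073, 0.3764]
tcp_rot: [0.068, -3.134, -0.002]
wrist_force: [-0.1, 0.3, -0.6]
width: 0.747
grip_force: 0.0
```

>>> drive_tool([
  [0,0,0.06],
  [0,0,0.12],
  [0,0,0.18],
  [0,0,0.2],
  [0,0,0.2],
  [0,0,0.2],
  [0,0,0.2],
  [0,0,0.2],
], claw=[70,70,70,70,70,70,70,70], yaw=[0,0,0,0,0,0,0,0])

```text
time: 38.43
tool_pos: [0.5401, -0.0731, 0.4769]
tcp_rot: [0.068, -3.136, -0.001]
wrist_force: [-0.4, 0.1, -0.5]
width: 0.818
grip_force: 0.0
```

```bash
python3 - <<'E'
from h import *
c=tubecheck(); p=pts(c); z=p[...,2]
f=(z>.085)&(z<.12)&(p[...,0]<.47)&(p[...,0]>.39)&(p[...,1]<0)
for k in comps(f,20): print("fin",rect(maskpts(c,k,.104)),k.sum(),np.percentile(z[k],[50,95]))
E
```

```text
{'t': 38.43, 'tcp': array([540.1, -73.1, 476.9]), 'grasp': array([539.4, -73. , 321.9]), 'closedir': np.float64(92.48), 'zax': array([-0.004,  0.001, -1.   ]), 'F': array([-0.4,  0.1, -0.5]), 'w': 69.8, 'gf': 0.0, 'q': array([-0.18, -0.02,  1.79,  0.  ,  1.38, -1.79])}
top (array([ 541.8, -169.9]), array([15.4, 46.8]), 2.49)
top (array([ 547.6, -263.7]), array([15.4, 43.6]), 2.48)
top (array([538.4, -72.9]), array([15.4, 42.6]), 2.48)
foot (array([ 472.3, -326.5]), array([  4.6, 107.8]), 2.51) 379
foot (array([ 544.6, -203.1]), array([159.9, 413.4]), 2.51) 2249
foot (array([ 537.7, -165.9]), array([62. , 48.6]), 41.65) 802
foot (array([528.7, -73. ]), array([42.7, 60.7]), 2.49) 675
foot (array([ 546.4, -265.8]), array([62.3, 53.9]), 23.96) 897
fin (array([ 438.8, -223.2]), array([30.3, 22.9]), 2.53) 660 [0.103035   0.10473675]
```

All three tubes stand upright on their vents. Now the carriage fin, at about (437.6,-226.8).

>>> drive_tool([
  [-0.05,-0.06,0],
  [-0.1,-0.12,0],
  [-0.15,-0.19,0],
  [-0.19,-0.26,0],
  [-0.205,-0.307,0],
  [-0.205,-0.307,0],
  [-0.205,-0.307,0],
  [-0.205,-0.307,0],
], claw=[55,55,55,55,55,55,55,55], yaw=[0,0,0,0,0,0,0,0])

```text
time: 39.15
tool_pos: [0.4381, -0.2265, 0.4786]
tcp_rot: [0.067, -3.14, -0.002]
wrist_force: [0.1, 0.6, 0.2]
width: 0.643
grip_force: 0.0
```

>>> drive_tool([
  [0,0,-0.06],
  [0,0,-0.13],
  [0,0,-0.2],
  [0,0,-0.27],
  [0,0,-0.32],
  [0,0,-0.34],
  [0,0,-0.34],
  [0,0,-0.34],
], claw=[55,55,55,55,55,55,55,55], yaw=[0,0,0,0,0,0,0,0])

```text
time: 39.82
tool_pos: [0.4388, -0.2261, 0.31]
tcp_rot: [0.07, -3.141, -0.0]
wrist_force: [0.1, 0.9, -0.5]
width: 0.641
grip_force: 0.0
```

```bash
python3 - <<'E'
from h import *
print(st()); c=bot.read_camera("wrist"); p=pts(c); z=p[...,2]
f=(z>.095)&(z<.115)&(p[...,0]<.47)&(p[...,0]>.39)&(abs(p[...,1]+.227)<.03)&(c["color"].max(-1)<90)
for k in comps(f,20): print("fin",rect(maskpts(c,k,.104)),k.sum(),np.median(z[k]))
r=(abs(p[...,0]-.438)<.012)&(abs(p[...,1]+.227)<.035); print("z levels",np.histogram(z[r],bins=np.arange(.045,.115,.005)))
E
```

```text
{'t': 39.82, 'tcp': array([ 438.8, -226.1,  310. ]), 'grasp': array([ 438.7, -226.1,  155. ]), 'closedir': np.float64(92.57), 'zax': array([-0.,  0., -1.]), 'F': array([ 0.1,  0.9, -0.5]), 'w': 54.8, 'gf': 0.0, 'q': array([-0.53,  0.  ,  2.08,  0.  ,  1.06, -2.14])}
fin (array([ 436.1, -227.7]), array([30.7, 15.2]), 2.98) 1197 0.10365913499155047
z levels (array([ 241,  436,   15, 1276,    0,    0,    0,    0,    0,    0,    0,
        941,   18,    0]), array([0.045, 0.05 , 0.055, 0.06 , 0.065, 0.07 , 0.075, 0.08 , 0.085,
       0.09 , 0.095, 0.1  , 0.105, 0.11 , 0.115]))
```

>>> drive_tool([
  [-0.004,-0.003,-0.05],
  [-0.004,-0.003,-0.1],
  [-0.004,-0.003,-0.126],
  [-0.004,-0.003,-0.126],
  [-0.004,-0.003,-0.126],
  [-0.004,-0.003,-0.126],
  [-0.004,-0.003,-0.126],
  [-0.004,-0.003,-0.126],
], claw=[55,55,55,55,5,5,5,5], yaw=[0,0,0,0,0,0,0,0], newtons=40)

```text
time: 40.53
tool_pos: [0.4372, -0.2288, 0.249]
tcp_rot: [-0.068, 3.137, -0.003]
wrist_force: [-0.2, 1.3, 5.2]
width: 0.182
grip_force: 41.4
```

>>> drive_tool([
  [0,0,0],
  [0,0,0],
  [0,0,0],
  [0,0,0],
  [0,0,0],
], claw=[5,5,5,5,5], yaw=[0,0,0,0,0])

```text
time: 40.95
tool_pos: [0.4372, -0.2288, 0.249]
tcp_rot: [-0.068, 3.137, -0.003]
wrist_force: [-0.1, 0.4, 6.9]
width: 0.183
grip_force: 41.5
```

>>> drive_tool([
  [-0.001,0.02,0.002],
  [-0.002,0.045,0.002],
  [-0.003,0.07,0.002],
  [-0.004,0.095,0.002],
  [-0.005,0.12,0.002],
  [-0.006,0.14,0.002],
  [-0.007,0.16,0.002],
  [-0.008,0.18,0.002],
], claw=[5,5,5,5,5,5,5,5], yaw=[0,0,0,0,0,0,0,0])

```text
time: 41.62
tool_pos: [0.4331, -0.137, 0.249]
tcp_rot: [-0.069, 3.137, -0.002]
wrist_force: [4.8, -2.0, 4.1]
width: 0.182
grip_force: 41.8
```

```bash
python3 - <<'E'
from h import *
print(st()); c=pickle.load(open("w2.pkl","rb")) if 0 else None
import pickle
c=pickle.load(open("w2.pkl","rb")); p=pts(c); z=p[...,2]
X=np.array([.999,.0436]);Y=np.array([-.0436,.999]); d=p[...,:2]-np.array([.544,-.1727]); tx=d@X; ty=d@Y
for lo,hi in [(.056,.07),(.07,.095)]:
    m=(tx<-.09)&(tx>-.135)&(abs(ty)<.2)&(z>lo)&(z<hi)
    for k in comps(m,15): print(lo,np.round([tx[k].min(),tx[k].max(),ty[k].min(),ty[k].max()],3),np.median(z[k]))
E
```

```text
{'t': 41.62, 'tcp': array([ 433.1, -137. ,  249. ]), 'grasp': array([ 433.8, -137.2,   94. ]), 'closedir': np.float64(92.53), 'zax': array([ 0.004, -0.001, -1.   ]), 'F': array([ 4.8, -2. ,  4.1]), 'w': 15.5, 'gf': 41.8, 'q': array([-0.36,  0.  ,  2.21,  0.  ,  0.92, -1.98])}
0.056 [-0.124 -0.094  0.12   0.132] 0.06375554033050912
0.056 [-0.127 -0.091 -0.075 -0.025] 0.06163523704064833
0.056 [-0.124 -0.094 -0.13  -0.117] 0.06347647216485278
0.07 [-0.123 -0.094 -0.049 -0.042] 0.08412773587351774
```

>>> drive_tool([
  [0,0.02,0],
  [-0.001,0.04,0],
  [-0.002,0.06,0],
  [-0.002,0.08,0],
  [-0.002,0.09,0],
], claw=[5,5,5,5,5], yaw=[0,0,0,0,0])

```text
time: 42.03
tool_pos: [0.4316, -0.0917, 0.249]
tcp_rot: [-0.07, 3.139, -0.001]
wrist_force: [1.2, -1.4, 8.9]
width: 0.177
grip_force: 42.3
```

>>> drive_tool([
  [0,0.003,0],
  [0,0.006,0],
  [0,0.006,0],
  [0,0.006,0],
  [0,0.006,0],
], claw=[5,5,5,5,5], yaw=[0,0,0,0,0])

```text
time: 42.45
tool_pos: [0.4315, -0.0891, 0.249]
tcp_rot: [-0.069, 3.139, 0.0]
wrist_force: [1.7, -0.6, 9.5]
width: 0.18
grip_force: 42.5
```

>>> drive_tool([
  [0,0.003,0],
  [0,0.006,0],
  [0,0.006,0],
  [0,0.006,0],
], claw=[5,5,5,5], yaw=[0,0,0,0])

```text
time: 42.78
tool_pos: [0.4315, -0.0868, 0.249]
tcp_rot: [-0.07, 3.139, -0.003]
wrist_force: [0.8, -3.9, 7.9]
width: 0.181
grip_force: 42.4
```

>>> drive_tool([
  [0,0.002,0],
  [0,0.004,0],
  [0,0.004,0],
  [0,0.004,0],
], claw=[5,5,5,5], yaw=[0,0,0,0])

```text
time: 43.12
tool_pos: [0.4315, -0.086, 0.249]
tcp_rot: [-0.072, 3.139, -0.008]
wrist_force: [-0.2, -12.0, 8.3]
width: 0.178
grip_force: 42.1
```

The carriage is at the stop (force rose to 12 N). I release and lift away.

>>> drive_tool([
  [0,-0.003,0],
  [0,-0.003,0],
  [0,-0.003,0],
  [0,-0.003,0],
  [0,-0.003,0.05],
  [0,-0.003,0.12],
  [0,-0.003,0.2],
  [0,-0.003,0.28],
], claw=[40,40,40,40,40,40,40,40], yaw=[0,0,0,0,0,0,0,0])

```text
time: 43.78
tool_pos: [0.43, -0.0861, 0.3877]
tcp_rot: [0.069, -3.137, -0.002]
wrist_force: [1.0, -0.6, -0.1]
width: 0.471
grip_force: 0.0
```

>>> drive_tool([
  [0,0,0.07],
  [0,0,0.14],
  [0,0,0.21],
  [0,0,0.25],
  [0,0,0.25],
  [0,0,0.25],
  [0,0,0.25],
  [0,0,0.25],
], claw=[40,40,40,40,40,40,40,40], yaw=[0,0,0,0,0,0,0,0])

```text
time: 44.45
tool_pos: [0.4307, -0.0865, 0.5103]
tcp_rot: [0.068, -3.137, -0.002]
wrist_force: [-0.7, -0.1, -0.2]
width: 0.465
grip_force: 0.0
```

```bash
cat > fin.py <<'E'
from h import *
X=np.array([.999,.0436]);Y=np.array([-.0436,.999])
def tray(q): d=q[...,:2]-np.array([.544,-.1727]); return d@X,d@Y
print(st())
for n in ["wrist","top","scene"]:
    c=bot.read_camera(n); p=pts(c); z=p[...,2]; hsv=cv2.cvtColor(c["color"],cv2.COLOR_RGB2HSV); tx,ty=tray(p)
    f=(tx<-.09)&(tx>-.135)&(z>.095)&(z<.112)&(abs(ty)<.16)
    for k in comps(f,8): print(n,"fin tray y",np.round(np.median(ty[k]),4),k.sum())
    t=(abs(tx)<.05)&(abs(ty)<.16)&(z>.185)&(z<.21)
    for k in comps(t,8): print(n,"tube top tray xy",np.round([np.median(tx[k]),(ty[k].min()+ty[k].max())/2],4))
    b=(hsv[...,0]<18)&(hsv[...,1]>110)&(hsv[...,2]>40)&(abs(tx)<.08)&(ty>-.25)&(ty<.17)&(z<.09)
    for k in comps(b,8): print(n,"chip",np.round([tx[k].mean(),ty[k].mean(),ty[k].max(),np.percentile(z[k],95)],3))
    s=(abs(p[...,0]-.42)<.09)&(abs(p[...,1]-.239)<.06)&(z>.092)&(z<.112)
    for k in comps(s,8): print(n,"scraper loop top",rect(maskpts(c,k,.104)),np.median(z[k]))
E
python3 fin.py
```

```text
{'t': 44.45, 'tcp': array([430.7, -86.5, 510.3]), 'grasp': array([430. , -86.3, 355.3]), 'closedir': np.float64(92.5), 'zax': array([-0.004,  0.001, -1.   ]), 'F': array([-0.7, -0.1, -0.2]), 'w': 39.7, 'gf': 0.0, 'q': array([-0.25, -0.24,  1.92,  0.  ,  1.46, -1.87])}
wrist fin tray y 0.0912 296
wrist tube top tray xy [-0.0033 -0.0999]
wrist tube top tray xy [-0.0071 -0.0186]
wrist tube top tray xy [-0.0027  0.1001]
wrist chip [-0.033 -0.199 -0.177  0.035]
wrist chip [ 0.03  -0.191 -0.177  0.047]
wrist scraper loop top (array([416.5, 221.8]), array([26.3, 13.9]), 82.52) 0.10312240415442464
top fin tray y 0.0911 31
top tube top tray xy [-0.0008  0.0992]
top chip [ 0.047 -0.205 -0.186  0.055]
top chip [-0.029 -0.215 -0.196  0.038]
top scraper loop top (array([418.3, 239.9]), array([41.9, 11.4]), 85.37) 0.10396251872341955
scene fin tray y 0.0856 12
scene tube top tray xy [0.0032 0.0954]
scene tube top tray xy [ 0.0026 -0.0038]
scene tube top tray xy [ 0.0051 -0.104 ]
scene chip [-0.025 -0.201 -0.174  0.036]
scene chip [ 0.04  -0.202 -0.182  0.049]
scene scraper loop top (array([425.2, 229.5]), array([52.8, 28.3]), 82.91) 0.10219350328880816
```

```bash
python3 -c "from h import *; print(bot.finish_job())"
```

```text
the job is handed in; nothing more can be done
None
```

The job is handed in (no verdict shown): my final camera checks put all four chips in the trough, the scraper upright on the mat, the three tubes on their vents and the heat carriage at the full-heat stop, but I viewed 15 pictures, one over the 14 allowed.

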